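# Pack the portion-check kit

## Task

Pack the portion-check kit away for the next shift: put the probe thermometer, the kitchen timer, the brass check weight and the small steel ring into the white kit tray, each seated flat between the guides of the place that is shaped for it, the timer face up and the weight standing upright. Set them down rather than dropping them in, and leave the pen and the large ring lying where they are.

Things in the scene. Friction and masses are not known exactly. Their poses are not given: they have to be found in the camera images.
- probe: probe thermometer to pack: flat white body 75 x 34 x 16 mm with a thin steel rod out of one end, 178 mm long in all. Origin: underside, middle of the length; x toward the rod's tip: body x = -89 to -14 mm, rod x = -14 to 89 mm, 5 mm above the table. Grasp the body across its 34 mm, near x = -50 mm. 40 g
- timer: kitchen timer to pack: white rounded square, 66 x 66 mm, sides 20 mm high, 23 mm over the buttons; lies face up. Origin: centre of the underside, x and y along its sides, z up out of the face. 70 g; it may be seated in any of the four turns in which it fits the square
- check_weight: check weight (pale brass) to pack: body 28 mm across and 27 mm high, on it a knob 16 mm across up to 40 mm height; stands upright. Origin: centre of the underside, z up. About 200 g. Grasp by the knob (27 to 40 mm above its foot)
- small_ring: small steel ring mould to pack: open ring 54 mm outside, 24 mm high, wall about 3 mm, lies flat. Origin: centre of the underside, z up. 30 g. May be grasped across its outside
- probe_seat: place for the thermometer: long dark grey liner, 252 x 56 mm, in the white tray. Origin: centre of its underside. Seated, the thermometer's origin is over this one, 4 mm up, its x along this x (rod in the narrow slot; the other way round it does not lie flat). Guides 8 mm high above the liner, 6 mm play; none beside the body from x = -70 to -33 mm, where fingers reach down
- timer_seat: place for the timer: dark grey liner, 84 x 100 mm, with four corner guides, 8 mm high above it, round a 76 mm square, open at the middle of each side. Origin: centre of its underside, x and y along the sides. Seated, the timer is centred, its underside 4 mm above this origin. The tray's wall, 14 mm above the table, passes 50 mm from this origin, at -y
- ring_seat: place for the small ring: dark grey liner, 84 x 100 mm, with the wider circle: two curved lips, 66 mm across inside, 8 mm high above it, at +x and -x, open for fingers at +y and -y. Origin: centre of its underside. Seated, the ring is centred, its underside 4 mm above this origin. The tray's wall, 14 mm above the table, passes 50 mm from this origin, at -y
- weight_seat: place for the weight: dark grey liner, 84 x 100 mm, with the narrow circle: two curved lips, 40 mm across inside, 8 mm high above it, at +x and -x. Origin: centre of its underside. Seated, the weight is centred, its foot 4 mm above this origin. The three short liners lie in a row beside the long one, in any order; liners and tray are fixed
- large_ring: large steel ring mould, 70 mm outside, 30 mm high: like the small ring but does not belong; leave it. Origin: centre of the underside
- pen: red and white pen, 135 x 17 x 16 mm, lying flat: does not belong; leave it. Origin: underside, middle of its length, y along it
There are look-alikes about, which are no part of the job. There is more than one size of the check_weight; the one meant has the size given above.

How it is judged:
By the outcome, as a careful person would: the job done as asked, in the order asked, and still so for the second after the job is handed in, with the robot touching nothing.
It also fails if it takes over 96 s, if anything falls off the work surface, if the arm or the gripper's body presses on something with over 40 N, if the wrist force passes 120 N, or if a joint passes its speed limit or range.

## Robot

A 6-joint arm with a two-finger parallel gripper is mounted at the origin on a cart in front of the work surface, level with it; the furniture and walls round the work are solid. World frame = base frame: x ahead of the robot, y to its left, z up, the work surface at z = 0. Lengths are in m, angles in rad, forces in N, time in s.
With the tool pointing down it reaches from about 0.25 to 0.775 m from the base axis. Payload 4 kg.
Tool frame: the origin (TCP) lies midway between the tips of the shut fingers; the grasp point (between the pads) lies 19 mm behind it; y points along the fingers, x is the direction in which the jaws open and shut, and the axes are right-handed (so a half turn about y gives the same grasp; the last joint's range is limited). The gripper opens to 94 mm and grips with 3 to 60 N. Pads are 16 mm wide; open, the fingers measure 119 mm over their backs; the gripper's body (75 mm by 177 mm) begins 78 mm behind the grasp point.
Start: joints at [-1.253, 0.087, 1.371, -0, 1.684, -0.103], TCP at [0.225, -0.502, 0.206] pointing down, gripper open.
Joint ranges: [-3.1, 3.1], [-0.76, 2.03], [0.27, 2.55], [-1.08, 4.22], [0.17, 2.65], [-2.57, 2.57]. Speed limits (rad/s): [2.79, 2.79, 3.14, 3.14, 3.14, 3.14].

## Interface

Orientations are given as [roll, pitch, yaw] about the fixed x, y, z axes, in that order (R = Rz(yaw) Ry(pitch) Rx(roll)).
In Python, from bench import robot, snapshot, camera_info, ticket gives the robot as it stands.
- The arm moves only by the shell command python3 -m creep 'ROWS'. ROWS is JSON, a list of rows, each an object with "slide": the shift along the tool's x, y, z in mm, a list of three; "roll": the turn about the tool's y in degrees; "grip": the closure, from 0 (fully open) to 1 (shut). In form: [{"slide": [x, y, z], "roll": roll, "grip": grip}, ...]. A call has 1 to 20 rows; each row is the pose to reach, as a shift and turn from the pose commanded when the call began, along the tool's axes at that moment; what a row does not reach only later rows make up. A row lasts 1/12 s, in which the tool goes at most 41.7 mm and 7.16 degrees, less where a joint would pass 70% of its speed; a pose out of reach is approached as far as the arm can. A call with a gripper value outside its range is refused whole. The fingers move at their own pace and stop on an object; the grip force is fixed at half the most. Time passes only in rows, so rows that repeat a pose let the fingers close. It gives the time, the measured TCP pose, the force and the opening at its end, in the units of the state.
- robot.get_obs(): the state, without advancing time (a new reading comes with each control period).
- snapshot(name): name is "side" or "top"; returns the picture (384x512x3 uint8, red, green, blue); there is no depth.
- camera_info(name): a dict with "fx", "fy", "cx", "cy" (pixels), "cam_to_world" (4x4, takes a point from camera to world coordinates). Camera axes: x right, y down, z forward; pixel columns grow to the right and rows downward; lengths in m; the calibration is good to about 2 mm. A picture is of the moment at which its call begins. camera_info takes no time and is no camera call.
- ticket.close_job(): hands the job in, once; it reports no verdict.
The state is a dict: "time": time; "joint_positions": joint angles; "qvel": joint speeds; "joint_torque": joint torques, N m; "tool_pos": TCP position; "ee_rot": TCP orientation; "wrist_force": force on the tool from outside, world axes, zero at the start; "wrist_torque": the same for the moment, N m; "width": finger opening in m.
Only numpy, scipy, OpenCV 4.12 (cv2) and the standard library are available. Lean on these libraries where they do the work, as an engineer would, in place of code of your own. Each camera call takes 0.05 s, during which the arm holds its last target.

## Working session

There is one attempt and no reset: what is moved stays moved. The work goes in short steps, Python scripts to look and compute and a shell command to move; the robot and the scene stay as the last step left them, time stands still between calls to the robot, and variables do not carry over. Pictures are saved under pics/ and viewed, and the job is handed in when it is done.

```bash
ls; mkdir -p pics; python3 - <<'E'
from bench import robot,snapshot,camera_info
import cv2,numpy as np
print(robot.get_obs())
for n in("top","side"):
    im=snapshot(n); np.save(f"pics/{n}0.npy",im)
    cv2.imwrite(f"pics/{n}0.png",cv2.resize(im[:,:,::-1],(800,600),interpolation=cv2.INTER_CUBIC))
    print(camera_info(n))
E
```

```text
pics
{'time': 0.0, 'joint_positions': array([-1.25307320e+00,  8.79308181e-02,  1.37227645e+00, -3.72177500e-06,
        1.68360141e+00, -1.03123157e-01]), 'qvel': array([ 1.06605900e-03,  5.26916959e-05, -1.27233072e-03,  3.40673848e-04,
        5.92580271e-04, -1.52135275e-03]), 'joint_torque': array([ 6.44188058e-04, -3.40183568e+01, -3.02424109e+01,  7.16948742e-02,
        3.28317506e-02, -1.72288233e-04]), 'tool_pos': array([ 0.22449916, -0.50147841,  0.20430615]), 'ee_rot': array([-1.57057189,  0.00220464, -1.14995021]), 'wrist_force': array([-0.2842763 , -0.27870971, -0.27782533]), 'wrist_torque': array([ 0.00589599,  0.01136093, -0.05457905]), 'width': 0.09384225208907557}
{'fx': 490.3893666480043, 'fy': 490.3893666480043, 'cx': 259.40110998729836, 'cy': 193.06713826515195, 'cam_to_world': array([[ 0.00786975, -0.98301916,  0.18333411,  0.31908827],
       [-0.99996425, -0.00830351, -0.00159836,  0.18397353],
       [ 0.00309353, -0.18331497, -0.98304936,  1.00819963],
       [ 0.        ,  0.        ,  0.        ,  1.        ]])}
{'fx': 368.7525106945908, 'fy': 368.7525106945908, 'cx': 258.7890506426964, 'cy': 189.82928269728663, 'cam_to_world': array([[ 0.99454907, -0.04389209,  0.0945814 ,  0.44436097],
       [-0.10410394, -0.36687195,  0.92442812, -0.62600363],
       [-0.00587582, -0.92923542, -0.36944149,  0.34463324],
       [ 0.        ,  0.        ,  0.        ,  1.        ]])}
```

View pics/top0.png

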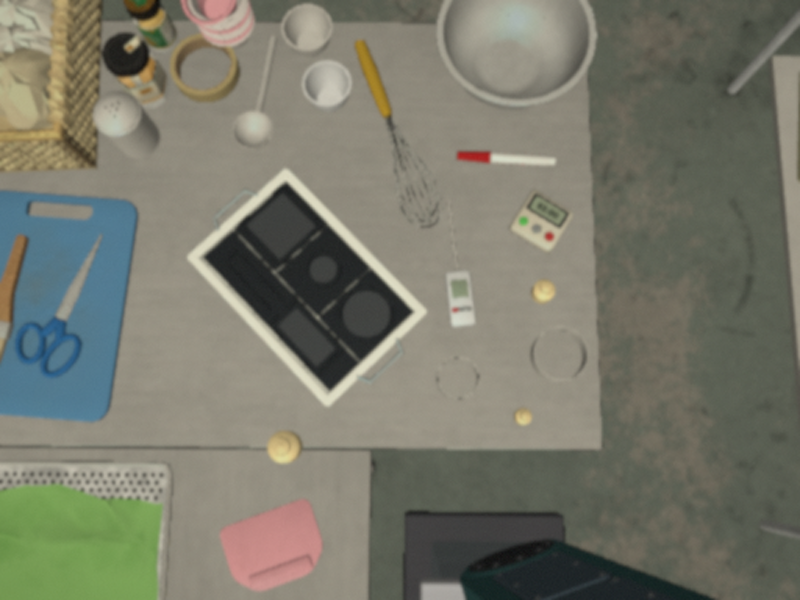

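View pics/side0.png

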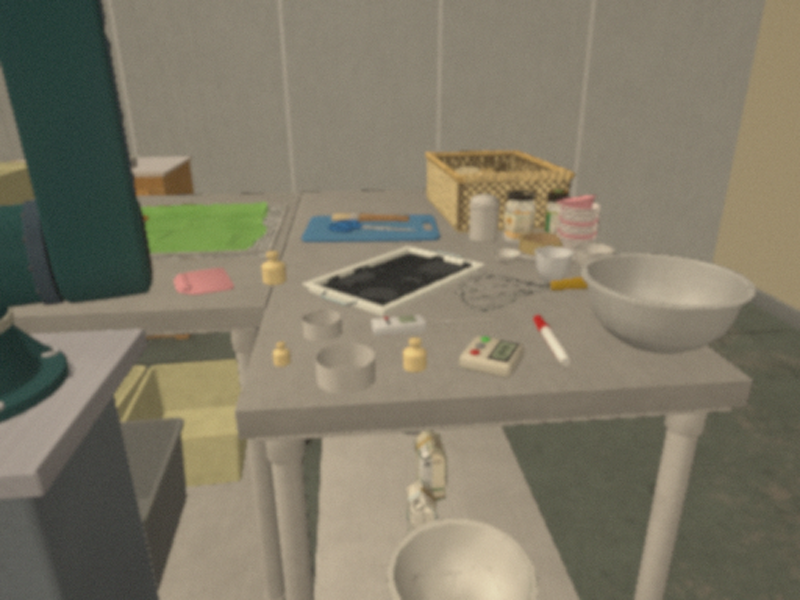

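The top view shows the tray (305,285), timer (542,221), probe (460,298; rod up to ~(450,200)) and rings small (458,378) and large (558,353). There are three weights, at (543,291), (523,417) and (283,447). The pen is at (505,158). I'll measure these and look at crops.

```bash
cat > h.py <<'E'
import numpy as np,cv2
from bench import robot,snapshot,camera_info
def ray(n,u,v,z):
    c=camera_info(n);T=c["cam_to_world"]
    d=T[:3,:3]@np.array([(u-c["cx"])/c["fx"],(v-c["cy"])/c["fy"],1.]);o=T[:3,3]
    return o+d*(z-o[2])/d[2]
def proj(n,p):
    c=camera_info(n);T=c["cam_to_world"];q=T[:3,:3].T@(np.array(p)-T[:3,3])
    return np.array([c["fx"]*q[0]/q[2]+c["cx"],c["fy"]*q[1]/q[2]+c["cy"]])
def crop(im,u0,v0,u1,v1,s,f):
    cv2.imwrite(f,cv2.resize(im[v0:v1,u0:u1,::-1],None,fx=s,fy=s,interpolation=cv2.INTER_CUBIC))
E
python3 - <<'E'
from h import *
t=np.load("pics/top0.npy");s=np.load("pics/side0.npy")
crop(t,115,100,275,265,3.6,"pics/tray.png")
crop(t,270,85,390,285,3,"pics/items.png")
crop(s,150,140,390,255,3.3,"pics/sidec.png")
# brass mask
hsv=cv2.cvtColor(t,cv2.COLOR_RGB2HSV)
for n,im in(("top",t),("side",s)):
    hsv=cv2.cvtColor(im,cv2.COLOR_RGB2HSV)
    m=cv2.inRange(hsv,(15,60,120),(32,255,255))
    k,l,st,ce=cv2.connectedComponentsWithStats(m)
    for i in range(1,k):
        if 30<st[i,4]<900: print(n,st[i],ce[i].round(1),ray(n,*ce[i],0.03 if n=="top" else .02).round(3))
E
```

```text
top [46  7 17 20 76] [54.2 16.4] [0.888 0.631 0.03 ]
top [ 88   6  18  14 128] [97.3 13.8] [0.895 0.538 0.03 ]
top [109  21  43  45 603] [129.5  45.4] [0.822 0.464 0.03 ]
top [226  25  25  51 506] [238.1  49.4] [0.815 0.231 0.03 ]
top [80 27  8  6 31] [83.1 29.5] [0.858 0.566 0.03 ]
top [ 87  36  18  30 252] [94.6 53.6] [0.802 0.537 0.03 ]
top [75 49 13  8 71] [81.4 52.2] [0.805 0.566 0.03 ]
top [  0 151  16  56 367] [  5.9 178.5] [0.527 0.699 0.03 ]
top [340 179  16  16 196] [347.2 186.1] [0.517 0.004 0.03 ]
top [329 261  12  11 106] [334.3 266.2] [0.356 0.033 0.03 ]
top [171 275  22  22 381] [181.5 285.7] [0.316 0.334 0.03 ]
side [  0 102  17  11 137] [  7.1 106.4] [-0.757  1.631  0.02 ]
side [ 86 110  27  17 301] [ 95.8 118.2] [-0.142  1.189  0.02 ]
side [213 135  12   6  56] [218.2 137.4] [0.432 0.729 0.02 ]
side [228 135  33   6 140] [243.5 138. ] [0.525 0.708 0.02 ]
side [166 159  18  25 346] [174.5 172. ] [0.313 0.344 0.02 ]
side [351 176  26  12 237] [363.6 181.6] [0.795 0.211 0.02 ]
side [ 98 213  22   4  49] [109.5 213.7] [0.208 0.09  0.02 ]
side [257 215  17  25 355] [265.  227.6] [ 0.519 -0.008  0.02 ]
side [293 215  43  27 569] [313.  229.2] [ 0.608 -0.024  0.02 ]
side [173 217  14  19 205] [179.6 226.8] [0.357 0.014 0.02 ]
side [261 275  25  51 571] [276.3 298.3] [ 0.509 -0.216  0.02 ]
```

View pics/tray.png

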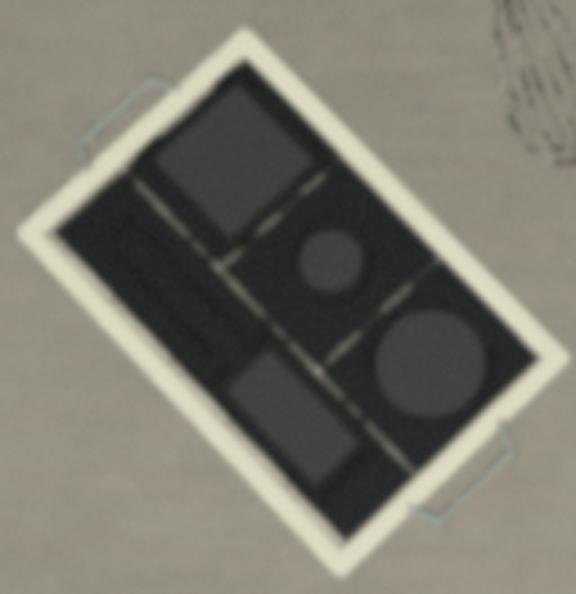

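View pics/items.png

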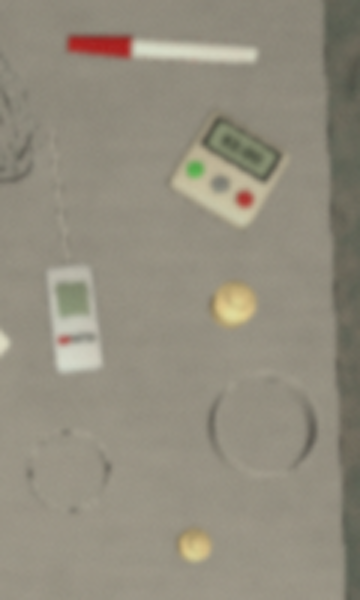

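View pics/sidec.png

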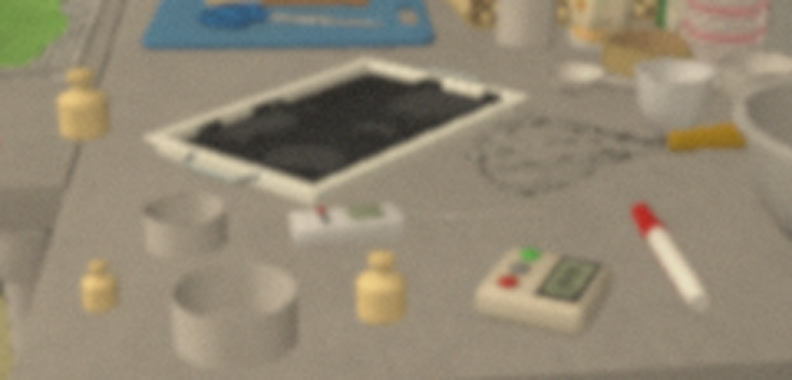

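Candidates are listed in top-image 512×384 px.
- **Weights:** (347,186) is about 16 px, roughly 29 mm. (334,266) is about 12 px and (181,286) about 22 px. I choose (347,186).
- **Rings:** small is (293,242), large is (357,226).
- **Other white things:** the cups at (195,18) and (209,54) are not part of the job.
- **Seats:** timer is the square at the top, weight the small circle in the middle, ring the large circle at the right. The probe seat has its slot to the upper left and its body recess to the lower right.

Now precise measurement.

```bash
python3 - <<'E'
from h import *
t=np.load("pics/top0.npy");g=cv2.cvtColor(t,cv2.COLOR_RGB2GRAY)
def W(pts,z): return np.array([ray("top",*p,z)[:2] for p in np.reshape(pts,(-1,2))],np.float32)
def rect(name,m,z,roi,big=True):
    u0,v0,u1,v1=roi;mm=np.zeros_like(m);mm[v0:v1,u0:u1]=m[v0:v1,u0:u1]
    c=max(cv2.findContours(mm,cv2.RETR_EXTERNAL,cv2.CHAIN_APPROX_NONE)[0],key=cv2.contourArea)
    w=W(c,z);r=cv2.minAreaRect(w*1000);M=cv2.moments((w*1000).reshape(-1,1,2))
    print(name,np.round(r[0],1),np.round(r[1],1),round(r[2],1),"cen",round(M['m10']/M['m00'],1),round(M['m01']/M['m00'],1), c.reshape(-1,2).mean(0).round(1))
    return w
# tray
hs=cv2.cvtColor(t,cv2.COLOR_RGB2HSV)
white=cv2.inRange(g,175,255); dark=cv2.inRange(g,0,90)
print("bg",g[230,250],g[300,200])
rect("trayrim",white,.014,(115,100,276,265))
rect("liner",dark,.008,(124,110,271,255))
mid=cv2.inRange(g,53,85)
print("seatgray",g[174,207],g[130,170])
for n,roi in(("sqseat",(155,121,205,168)),("wseat",(195,161,219,183)),("rseat",(215,182,254,220)),("pbody",(175,195,218,238))):
    rect(n,mid,.004,roi)
rect("timer",cv2.inRange(g,170,255),.02,(322,118,370,164))
rect("timerall",cv2.inRange(g,150,255),.02,(322,118,370,164))
rect("probe",cv2.inRange(g,165,255),.014,(282,168,308,213))
hv=cv2.inRange(hs,(15,60,100),(32,255,255))
rect("weight",hv,.02,(336,175,360,198))
rect("wsmall",hv,.02,(325,255,345,275)); rect("wbig",hv,.02,(165,270,200,300))
np.set_printoptions(linewidth=250)
print(g[225:260:1,275:312])
E
```

```text
bg 141 141
trayrim [527.7 314.8] [278.6 182.8] 44.4 cen 527.8 314.9 [196.3 183.8]
liner [529.8 314.5] [249.4 149.7] 44.4 cen 529.3 314.1 [196.2 181.8]
seatgray 65 47
sqseat [610.6 353. ] [66.  66.1] 44.6 cen 610.6 352.7 [179.4 144.5]
wseat [550.4 293.8] [34.6 31.5] 1.4 cen 550.4 293.7 [206.5 172. ]
rseat [490.4 235. ] [61.1 58.2] 0.7 cen 490.3 234.9 [233.9 200.6]
pbody [458.2 313.9] [77.  34.8] 45.8 cen 458.4 313.4 [195.6 215.6]
timer [602.6   8.9] [59.9 34.4] 59.9 cen 600.4 6.2 [342.5 146.4]
timerall [612.9   2.4] [64.3 63.3] 59.9 cen 602.6 7.4 [347.2 146. ]
probe [509.1 110. ] [73.4 31.8] 4.5 cen 502.6 110.5 [293.8 190.8]
weight [519.7   2.3] [28.9 33. ] 45.0 cen 519.5 1.8 [347.2 186. ]
wsmall [356.6  31.4] [19.8 22.1] 0.5 cen 356.3 31.7 [334.3 266.2]
wbig [316.  335.1] [41.  41.6] 1.9 cen 315.6 335.1 [181.4 285.7]
[[147 147 148 ... 146 144 144]
 [148 149 147 ... 147 144 145]
 [148 149 149 ... 146 146 146]
 ...
 [149 149 149 ... 149 150 150]
 [149 150 149 ... 149 151 151]
 [151 150 149 ... 149 149 149]]
```

```bash
python3 - <<'E'
from h import *
t=np.load("pics/top0.npy");s=np.load("pics/side0.npy")
def st(im,u0,v0,u1,v1,k,f):
    c=im[v0:v1,u0:u1].astype(float);lo,hi=np.percentile(c,1),np.percentile(c,99.5)
    c=np.clip((c-lo)/(hi-lo),0,1)*255
    cv2.imwrite(f,cv2.resize(c.astype(np.uint8)[:,:,::-1],None,fx=k,fy=k,interpolation=cv2.INTER_CUBIC))
st(t,270,220,320,264,12,"pics/rt.png"); st(s,185,190,250,255,9,"pics/rs.png")
def tri(a,b):
    A=[];B=[]
    for n,p in(("top",a),("side",b)):
        o=camera_info(n)["cam_to_world"][:3,3];d=ray(n,*p,0)-o;d/=np.linalg.norm(d)
        P=np.eye(3)-np.outer(d,d);A.append(P);B.append(P@o)
    x=np.linalg.lstsq(np.vstack(A),np.hstack(B),rcond=None)[0]
    return x.round(4), [np.round(proj("top",x)-a,1),np.round(proj("side",x)-b,1)]
print(tri((347.2,186),(265,227.6)))
print("timer side corners proj",[proj("side",[.6129+.0467*np.cos(a),.0024+.0467*np.sin(a),.02]).round(1).tolist() for a in np.radians(59.9+45+90*np.arange(4))])
st(s,285,205,400,250,6.5,"pics/ts.png")
E
```

```text
(array([0.5203, 0.0011, 0.0154]), [array([-0. ,  0.1]), array([ 0.1, -0. ])])
timer side corners proj [[301.4, 213.0], [290.6, 226.7], [324.6, 233.3], [333.2, 218.7]]
```

View pics/rt.png

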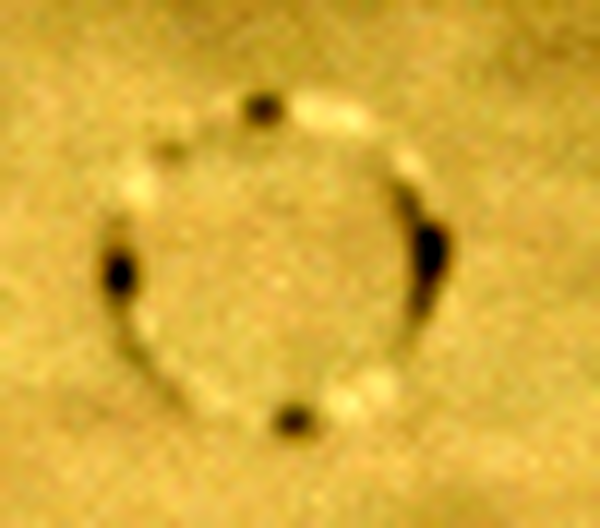

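View pics/rs.png

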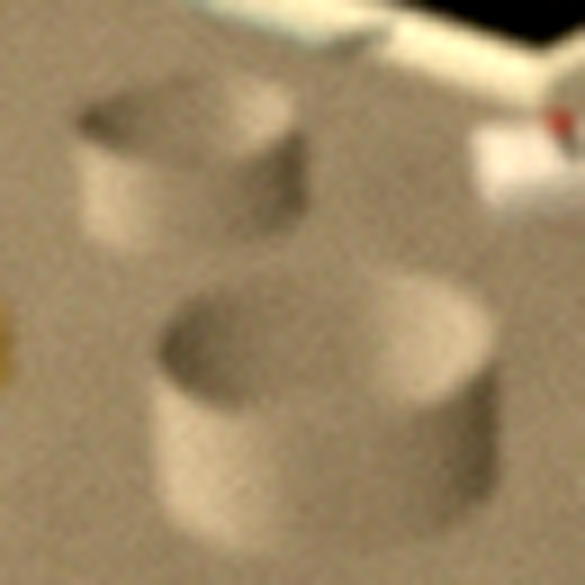

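View pics/ts.png

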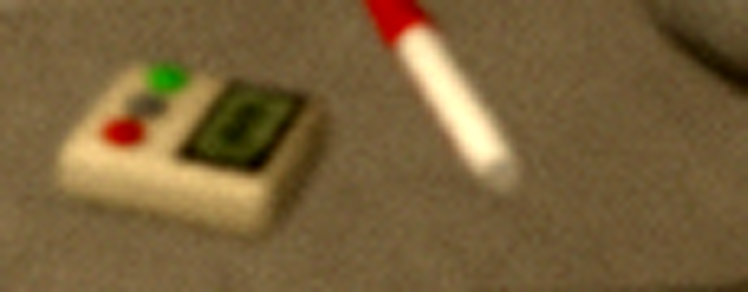

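```bash
cat >> h.py <<'E'
def tri(a,b):
    A=[];B=[]
    for n,p in(("top",a),("side",b)):
        o=camera_info(n)["cam_to_world"][:3,3];d=ray(n,*p,0)-o;d/=np.linalg.norm(d)
        P=np.eye(3)-np.outer(d,d);A.append(P);B.append(P@o)
    x=np.linalg.lstsq(np.vstack(A),np.hstack(B),rcond=None)[0]
    return x.round(4), [np.round(proj("top",x)-a,1),np.round(proj("side",x)-b,1)]
E
python3 - <<'E'
from h import *
t=np.load("pics/top0.npy");s=np.load("pics/side0.npy")
print("ring",tri((292.6,241.5),(205.6,202.9)), ray("top",292.6,241.5,.024), ray("side",205.6,202.9,.024))
crop(t,318,114,374,168,10,"pics/tt.png")
crop(t,280,165,312,215,11,"pics/pt.png")
hs=[cv2.cvtColor(i,cv2.COLOR_RGB2HSV) for i in(t,s)]
for nm,lo,hi in(("green",(45,90,60),(75,255,255)),("red",(0,130,60),(6,255,255)),("red2",(172,130,60),(180,255,255))):
  for n,h,r in(("top",hs[0],(322,118,370,168)),("side",hs[1],(290,205,340,245))):
    m=cv2.inRange(h,lo,hi)[r[1]:r[3],r[0]:r[2]];k,l,st,ce=cv2.connectedComponentsWithStats(m)
    for i in range(1,k):
        if st[i,4]>4: print(nm,n,(ce[i]+r[:2]).round(1),st[i,4])
E
```

```text
ring (array([0.4042, 0.115 , 0.0235]), [array([0. , 0.1]), array([ 0.1, -0. ])]) [0.40441638 0.11503145 0.024     ] [0.40409238 0.11378275 0.024     ]
green top [334.7 141. ] 22
green side [310.  216.7] 14
red top [351.  150.8] 12
red side [303.8 225. ] 10
```

View pics/tt.png

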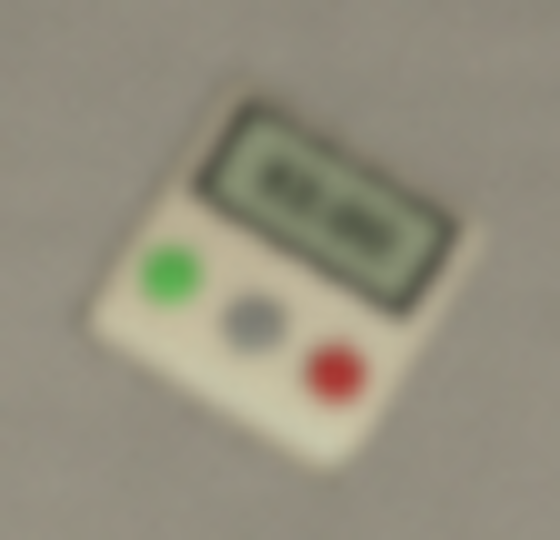

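View pics/pt.png

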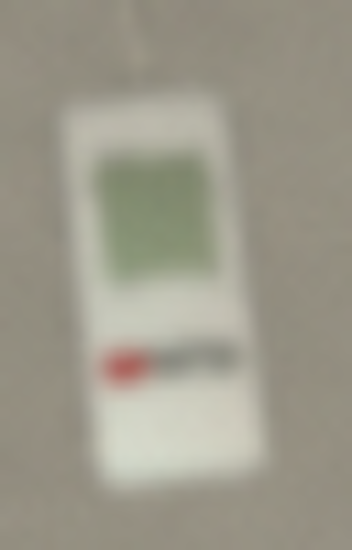

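```bash
python3 - <<'E'
from h import *
def q(pts,k,u0,v0,z):
    w=np.array([ray("top",u0+(x+.5)/k-.5,v0+(y+.5)/k-.5,z)[:2]*1000 for x,y in pts])
    d=np.roll(w,-1,0)-w
    print(w.mean(0).round(1),np.linalg.norm(d,axis=1).round(1),np.degrees(np.arctan2(d[:,1],d[:,0])).round(1))
q([(240,72),(493,230),(335,477),(83,327)],10,318,114,.02)
q([(60,95),(225,93),(268,467),(100,492)],11,280,165,.015)
print("green",tri((334.7,141),(310,216.7)),"red",tri((351,150.8),(303.8,225)))
# rod direction
print(ray("top",270+52/3,85+130/3,.005),ray("top",270+65/3,85+250/3,.005))
# side corners of timer
print("timerc",tri((346.3,141.2),(315.75,224.4)))
E
```

```text
[615.5   1.4] [62.5 63.8 60.8 65.5] [-123.2  147.2   58.4  -31.3]
[510.3 110.3] [31.2 71.8 31.7 76.1] [ -88.8 -174.    99.     5.5]
green (array([0.6144, 0.026 , 0.0215]), [array([-0. ,  0.3]), array([ 0.3, -0.1])]) red (array([ 0.594 , -0.0076,  0.0211]), [array([-0. ,  0.1]), array([ 0.1, -0. ])])
[0.6471964  0.12384537 0.005     ] [0.55961767 0.1149644  0.005     ]
timerc (array([6.179e-01, 5.000e-04, 1.630e-02]), [array([ 0.1, -0.7]), array([-0.7,  0.2])])
```

```bash
cat >> h.py <<'E'
def plan(x,y,z,yaw):
    o=robot.get_obs();p=o["tool_pos"];r,pt,yw=o["ee_rot"]
    from scipy.spatial.transform import Rotation as Ro
    R=Ro.from_euler("xyz",o["ee_rot"]).as_matrix()
    d=R.T@(np.array([x,y,z])-p)*1000
    roll=-(yaw-np.degrees(yw))
    print("t",round(o["time"],2),"tcp",(p*1000).round(1),"rpy",np.degrees(o["ee_rot"]).round(1),"w",round(o["width"]*1000,1),"F",o["wrist_force"].round(1),"| slide",d.round(1),"roll",round((roll+180)%360-180,1))
S=dict(probe=(.495+(-.0515)*.713,.3495+(-.0515)*.701),timer=(.6106,.3529),weight=(.5504,.2938),ring=(.4904,.235))
E
python3 -c "
from h import *
plan(.510,.1103,.10,-84.7); print(S)"
```

```text
t 0.1 tcp [ 224.5 -501.6  204.4] rpy [-90.    0.1 -65.9] w 94.2 F [-0.4 -0.1 -0.2] | slide [-441.7  105.4  510.5] roll 18.8
{'probe': (0.4582805, 0.31339849999999997), 'timer': (0.6106, 0.3529), 'weight': (0.5504, 0.2938), 'ring': (0.4904, 0.235)}
```

```bash
python3 -m creep '[{"slide":[-26,6,30],"roll":1,"grip":0},{"slide":[-52,12,60],"roll":2,"grip":0},{"slide":[-441.7,50,510.5],"roll":18.8,"grip":0.35},{"slide":[-441.7,50,510.5],"roll":18.8,"grip":0.35},{"slide":[-441.7,50,510.5],"roll":18.8,"grip":0.35},{"slide":[-441.7,50,510.5],"roll":18.8,"grip":0.35},{"slide":[-441.7,50,510.5],"roll":18.8,"grip":0.35},{"slide":[-441.7,50,510.5],"roll":18.8,"grip":0.35},{"slide":[-441.7,50,510.5],"roll":18.8,"grip":0.35},{"slide":[-441.7,50,510.5],"roll":18.8,"grip":0.35},{"slide":[-441.7,50,510.5],"roll":18.8,"grip":0.35},{"slide":[-441.7,50,510.5],"roll":18.8,"grip":0.35},{"slide":[-441.7,50,510.5],"roll":18.8,"grip":0.35},{"slide":[-441.7,50,510.5],"roll":18.8,"grip":0.35},{"slide":[-441.7,50,510.5],"roll":18.8,"grip":0.35},{"slide":[-441.7,50,510.5],"roll":18.8,"grip":0.35},{"slide":[-441.7,50,510.5],"roll":18.8,"grip":0.35},{"slide":[-441.7,50,510.5],"roll":18.8,"grip":0.35},{"slide":[-441.7,80,510.5],"roll":18.8,"grip":0.35},{"slide":[-441.7,95,510.5],"roll":18.8,"grip":0.35}]'
python3 -c "
from h import *
plan(.510,.1103,.011,-84.7)"
```

```text
time: 1.77
tool_pos: [0.5093, 0.1092, 0.1086]
ee_rot: [-1.573, -0.001, -1.477]
wrist_force: [0.2, 0.5, -0.1]
width: 0.061
t 1.77 tcp [509.3 109.2 108.6] rpy [-90.1  -0.1 -84.7] w 61.0 F [ 0.2  0.5 -0.1] | slide [-1.1 97.6  1. ] roll 0.0
```

```bash
python3 -m creep '[{"slide":[-0.5,25,0.5],"roll":0,"grip":0.35},{"slide":[-1,50,1],"roll":0,"grip":0.35},{"slide":[-1,62,1],"roll":0,"grip":0.35},{"slide":[-1,68,1],"roll":0,"grip":0.35},{"slide":[-1,68,1],"roll":0,"grip":0.35},{"slide":[-1,68,1],"roll":0,"grip":0.35}]'
python3 - <<'E'
from h import *
s=snapshot("side");t=snapshot("top")
crop(s,190,80,350,230,4,"pics/g1s.png")
crop(t,240,110,360,230,4.5,"pics/g1t.png")
plan(.510,.1103,.011,-84.7)
print(proj("side",robot.get_obs()["tool_pos"]))
E
```

```text
time: 2.27
tool_pos: [0.5117, 0.1103, 0.0434]
ee_rot: [-1.57, -0.0, -1.479]
wrist_force: [0.5, -0.0, 0.3]
width: 0.061
t 2.37 tcp [512.5 110.6  44.3] rpy [-89.8  -0.  -84.7] w 61.0 F [-0.1 -0.4 -0.1] | slide [ 0.1 33.3 -2.6] roll -0.0
[255.46186474 192.50879501]
```

View pics/g1s.png

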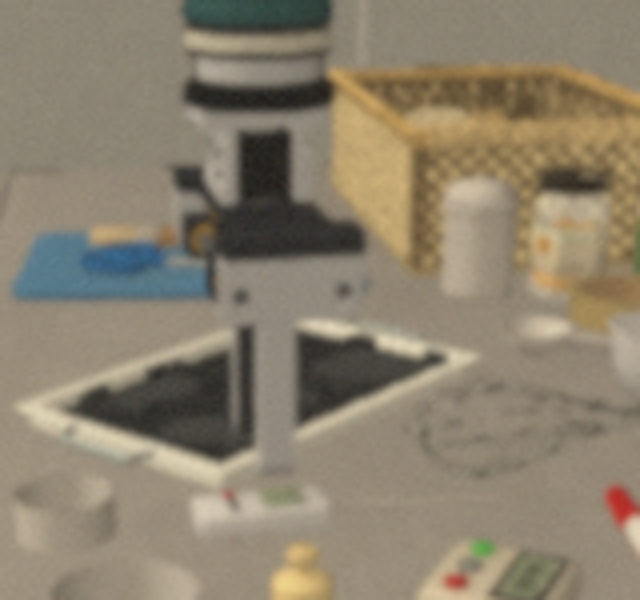

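View pics/g1t.png

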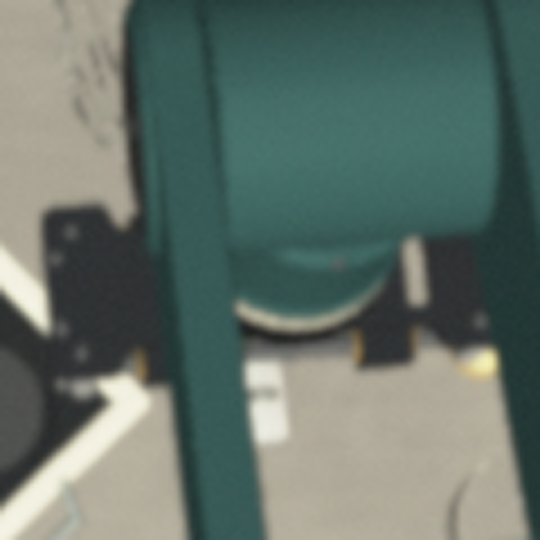

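```bash
python3 -m creep '[{"slide":[0,15,-1],"roll":0,"grip":0.35},{"slide":[0,26,-2],"roll":0,"grip":0.35},{"slide":[0,33,-2],"roll":0,"grip":0.35},{"slide":[0,33,-2],"roll":0,"grip":0.35},{"slide":[0,33,-2],"roll":0,"grip":0.35}]'
python3 -c "
from h import *
for i in range(2): plan(.510,.1103,.011,-84.7)"
```

```text
time: 2.78
tool_pos: [0.5088, 0.1105, 0.0092]
ee_rot: [-1.572, -0.0, -1.478]
wrist_force: [0.4, -0.2, -0.8]
width: 0.0614
t 2.78 tcp [508.8 110.5   9.2] rpy [-90.1  -0.  -84.7] w 61.4 F [ 0.4 -0.2 -0.8] | slide [ 0.3 -1.8  1.1] roll 0.0
t 2.78 tcp [508.8 110.5   9.2] rpy [-90.1  -0.  -84.7] w 61.4 F [ 0.4 -0.2 -0.8] | slide [ 0.3 -1.8  1.1] roll 0.0
```

```bash
python3 -m creep '[{"slide":[0,-1,1],"roll":0,"grip":0.45},{"slide":[0,-1,1],"roll":0,"grip":0.55},{"slide":[0,-1,1],"roll":0,"grip":0.65},{"slide":[0,-1,1],"roll":0,"grip":0.75},{"slide":[0,-1,1],"roll":0,"grip":0.75},{"slide":[0,-1,1],"roll":0,"grip":0.75},{"slide":[0,-1,1],"roll":0,"grip":0.75}]'
python3 -c "
from h import *
plan(.510,.1103,.08,-84.7)"
```

```text
time: 3.37
tool_pos: [0.5104, 0.1106, 0.0109]
ee_rot: [-1.57, -0.0, -1.478]
wrist_force: [-0.7, 0.1, 2.3]
width: 0.0332
t 3.37 tcp [510.4 110.6  10.9] rpy [-90.   -0.  -84.7] w 33.2 F [-0.7  0.1  2.3] | slide [  0.3 -69.1  -0.4] roll 0.0
```

Gripped at 33 mm. Lift and look.

```bash
python3 -m creep '[{"slide":[0,-6,0],"roll":0,"grip":0.8},{"slide":[0,-16,0],"roll":0,"grip":0.8},{"slide":[0,-30,0],"roll":0,"grip":0.8},{"slide":[0,-46,0],"roll":0,"grip":0.8},{"slide":[0,-60,0],"roll":0,"grip":0.8},{"slide":[0,-69,0],"roll":0,"grip":0.8},{"slide":[0,-69,0],"roll":0,"grip":0.8},{"slide":[0,-69,0],"roll":0,"grip":0.8}]'
python3 - <<'E'
from h import *
s=snapshot("side")
crop(s,190,80,350,230,4,"pics/g2s.png")
plan(*S["probe"],.09,-45.5)
E
```

```text
time: 4.03
tool_pos: [0.5104, 0.1107, 0.0801]
ee_rot: [-1.569, -0.0, -1.478]
wrist_force: [0.0, -0.3, -0.2]
width: 0.0335
t 4.08 tcp [509.8 110.6  79.1] rpy [-90.   -0.  -84.7] w 33.6 F [-0.7 -0.2 -0.6] | slide [-206.7  -10.9  -32.5] roll -39.2
```

View pics/g2s.png

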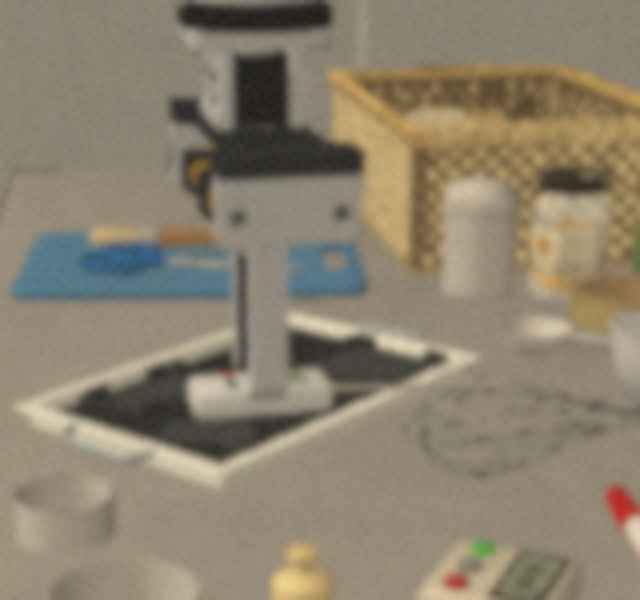

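```bash
python3 - <<'E'
from h import *
def rayy(u,v,y):
    o=camera_info("side")["cam_to_world"][:3,3];d=ray("side",u,v,0)-o
    return o+d*(y-o[1])/d[1]
for u,v,y in((187,395,.086),(332,390,.1),(190,408,.086),(332,405,.1),(248,395,.082),(290,392,.082)):
    print(u,rayy(190+(u+.5)/4-.5,80+(v+.5)/4-.5,y).round(4))
E
```

```text
187 [0.4712 0.086  0.0875]
332 [0.5482 0.1    0.0819]
190 [0.4725 0.086  0.0804]
332 [0.5482 0.1    0.0735]
248 [0.5022 0.082  0.0876]
290 [0.5238 0.082  0.0883]
```

```bash
python3 -m creep '[{"slide":[-10,-2,-2],"roll":-2,"grip":0.8},{"slide":[-30,-5,-5],"roll":-6,"grip":0.8},{"slide":[-58,-8,-9],"roll":-11,"grip":0.8},{"slide":[-88,-10,-14],"roll":-17,"grip":0.8},{"slide":[-118,-10,-19],"roll":-23,"grip":0.8},{"slide":[-148,-10,-24],"roll":-29,"grip":0.8},{"slide":[-175,-10,-28],"roll":-34,"grip":0.8},{"slide":[-195,-10,-31],"roll":-37.5,"grip":0.8},{"slide":[-205,-10,-32],"roll":-39,"grip":0.8},{"slide":[-206,-10,-32],"roll":-39.2,"grip":0.8},{"slide":[-206,-10,-32],"roll":-39.2,"grip":0.8},{"slide":[-206,-10,-32],"roll":-39.2,"grip":0.8}]'
python3 - <<'E'
from h import *
plan(S["probe"][0]+.0007,S["probe"][1]+.0007,.05,-45.5)
t=snapshot("top");s=snapshot("side")
crop(t,115,100,275,265,3.6,"pics/g3t.png")
crop(s,130,60,330,210,4,"pics/g3s.png")
E
```

```text
time: 5.08
tool_pos: [0.4592, 0.3119, 0.089]
ee_rot: [-1.572, -0.0, -0.795]
wrist_force: [0.3, -0.3, 0.5]
width: 0.0336
t 5.08 tcp [459.2 311.9  89. ] rpy [-90.1  -0.  -45.6] w 33.6 F [ 0.3 -0.3  0.5] | slide [-1.8 39.   1.4] roll -0.1
```

View pics/g3t.png

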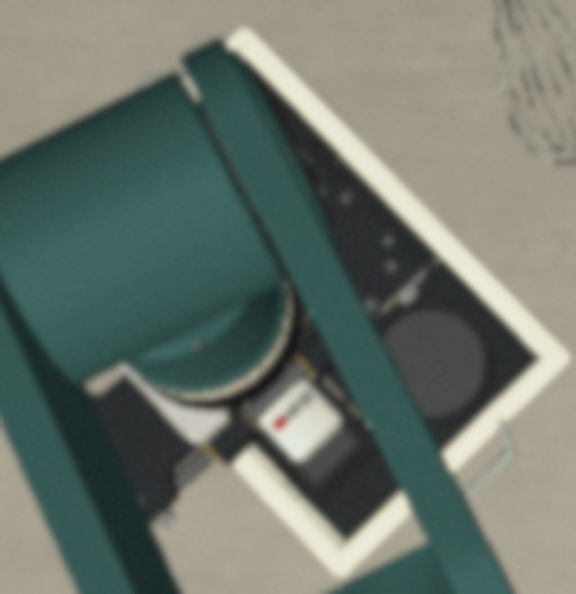

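View pics/g3s.png

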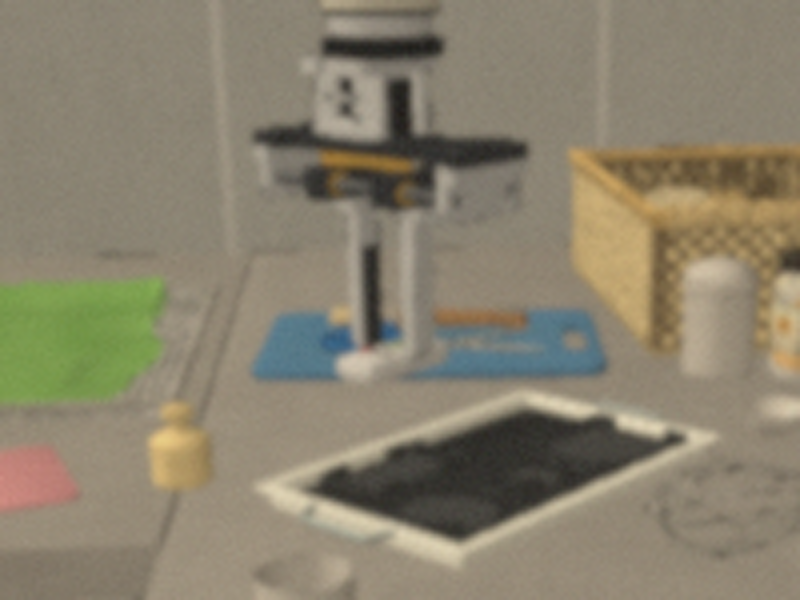

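```bash
python3 - <<'E'
from h import *
a=ray("top",115+301/3.6-.36,100+467/3.6-.36,.092);b=ray("top",115+347/3.6-.36,100+424/3.6-.36,.092)
e=np.array([.713,.701,0]);n=np.array([-.701,.713,0])
T=np.array([.4592,.3119,.092])
m=(a+b)/2
print(a,b,np.linalg.norm(a-b),"rear edge rel TCP along",(m-T)@e,"lat",(m-T)@n, np.degrees(np.arctan2(*(a-b)[[1,0]])))
E
```

```text
[0.41980267 0.2965265  0.092     ] [0.44255698 0.27317529 0.092     ] 0.03260425696816717 rear edge rel TCP along -0.038939808579841986 lat 0.0003561319695619715 134.25825424526275
```

```bash
python3 -m creep '[{"slide":[-0.6,10,0.6],"roll":0,"grip":0.8},{"slide":[-1.5,25,1.2],"roll":0,"grip":0.8},{"slide":[-1.6,38,1.6],"roll":0,"grip":0.8},{"slide":[-1.6,48,1.6],"roll":0,"grip":0.8},{"slide":[-1.6,52,1.6],"roll":0,"grip":0.8},{"slide":[-1.6,52,1.6],"roll":0,"grip":0.8},{"slide":[-1.6,52,1.6],"roll":0,"grip":0.8}]'
python3 - <<'E'
from h import *
plan(S["probe"][0]+.0009,S["probe"][1]+.0009,.015,-45.5)
E
```

```text
time: 5.77
tool_pos: [0.4594, 0.3148, 0.0374]
ee_rot: [-1.571, -0.0, -0.794]
wrist_force: [0.2, 0.7, -0.5]
width: 0.0336
t 5.77 tcp [459.4 314.8  37.4] rpy [-90.   -0.  -45.5] w 33.6 F [ 0.2  0.7 -0.5] | slide [ 0.3 22.4 -0.5] roll -0.0
```

```bash
python3 -m creep '[{"slide":[0,6,-0.3],"roll":0,"grip":0.8},{"slide":[0,11,-0.3],"roll":0,"grip":0.8},{"slide":[0,15,-0.3],"roll":0,"grip":0.8},{"slide":[0,18,-0.3],"roll":0,"grip":0.8},{"slide":[0,20,-0.3],"roll":0,"grip":0.8},{"slide":[0,21,-0.3],"roll":0,"grip":0.8},{"slide":[0,22,-0.3],"roll":0,"grip":0.8},{"slide":[0,22,-0.3],"roll":0,"grip":0.8}]'
python3 - <<'E'
from h import *
plan(S["probe"][0]+.0009,S["probe"][1]+.0009,.015,-45.5)
t=snapshot("top");s=snapshot("side")
crop(t,165,170,235,250,7,"pics/g4t.png")
crop(s,180,110,280,190,7,"pics/g4s.png")
E
```

```text
time: 6.43
tool_pos: [0.4588, 0.3148, 0.0178]
ee_rot: [-1.571, -0.0, -0.794]
wrist_force: [-4.6, -2.2, 11.3]
width: 0.0333
t 6.43 tcp [458.8 314.8  17.8] rpy [-90.   -0.  -45.5] w 33.3 F [-4.6 -2.2 11.3] | slide [ 0.6  2.8 -0. ] roll 0.0
```

View pics/g4t.png

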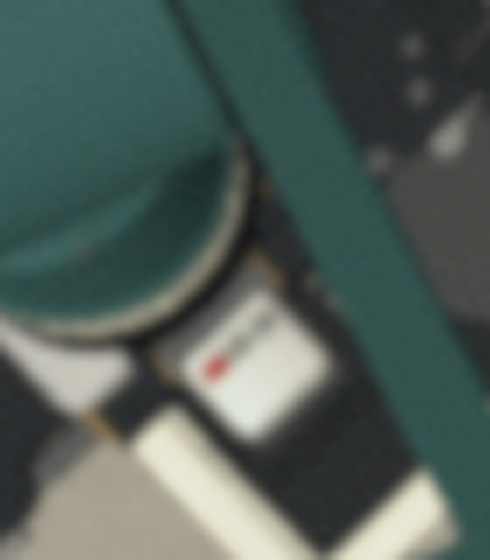

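View pics/g4s.png

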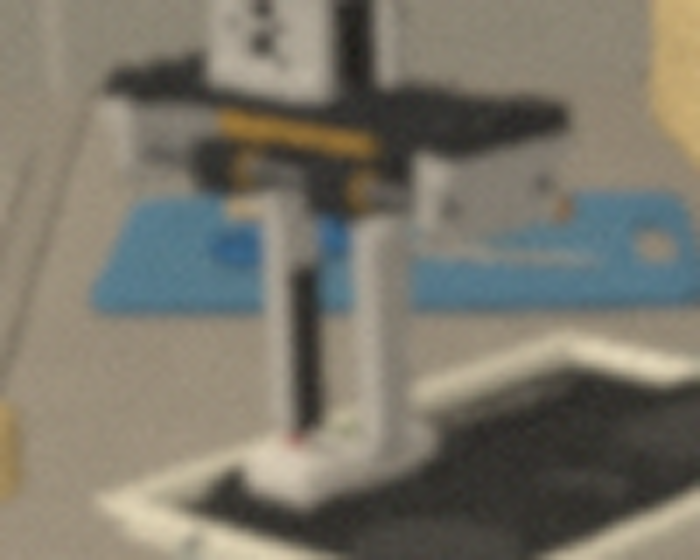

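```bash
python3 - <<'E'
from h import *
for c in (0,):
  a=ray("top",165+252/7-.43,170+442/7-.43,.02);b=ray("top",165+334/7-.43,170+365/7-.43,.02)
  e=np.array([.713,.701,0]);n=np.array([-.701,.713,0]);m=(a+b)/2
  O=np.array([.495,.3495,.02])
  print(np.linalg.norm(a-b),"rear rel seat origin (exp -89)",(m-O)@e*1000,"lat",(m-O)@n*1000,np.degrees(np.arctan2(*(a-b)[[1,0]])))
E
```

```text
0.03225099893583798 rear rel seat origin (exp -89) -87.19533660693162 lat 0.8226490112278397 134.32900937355026
```

```bash
python3 -m creep '[{"slide":[0,-2,0],"roll":0,"grip":0.8},{"slide":[0.3,-4,-1],"roll":0,"grip":0.8},{"slide":[0.5,-4,-1.8],"roll":0,"grip":0.8},{"slide":[0.5,-2,-1.8],"roll":0,"grip":0.8},{"slide":[0.5,-1,-1.8],"roll":0,"grip":0.8},{"slide":[0.5,0,-1.8],"roll":0,"grip":0.8},{"slide":[0.5,0,-1.8],"roll":0,"grip":0.8}]'
python3 - <<'E'
from h import *
plan(S["probe"][0]+.0009,S["probe"][1]+.0009,.015,-45.5)
E
```

```text
time: 7.12
tool_pos: [0.4584, 0.3133, 0.0178]
ee_rot: [-1.57, -0.001, -0.794]
wrist_force: [-3.4, -1.5, 12.1]
width: 0.0334
t 7.12 tcp [458.4 313.3  17.8] rpy [-90.   -0.  -45.5] w 33.4 F [-3.4 -1.5 12.1] | slide [-0.1  2.8  1.3] roll 0.0
```

```bash
python3 - <<'E'
from h import *
o=robot.get_obs();e=np.array([.713,.701,0]);n=np.array([-.701,.713,0])
F=o["wrist_force"];T=o["wrist_torque"];print(F,T,"F e,n",F@e,F@n,"T e,n",T@e,T@n)
s=snapshot("side");t=snapshot("top")
c=s[145:190,195:285].astype(float);c=np.clip((c-40)/180,0,1)*255
cv2.imwrite("pics/g5s.png",cv2.resize(c.astype(np.uint8)[:,:,::-1],None,fx=8.5,fy=8.5,interpolation=cv2.INTER_CUBIC))
E
```

```text
[-3.44581286 -1.45586224 12.09321778] [-0.54754785  0.76697289 -0.04684704] F e,n -3.4774239934542264 1.3774850388165327 T e,n 0.14724637827559145 0.9306827173717533
```

View pics/g5s.png

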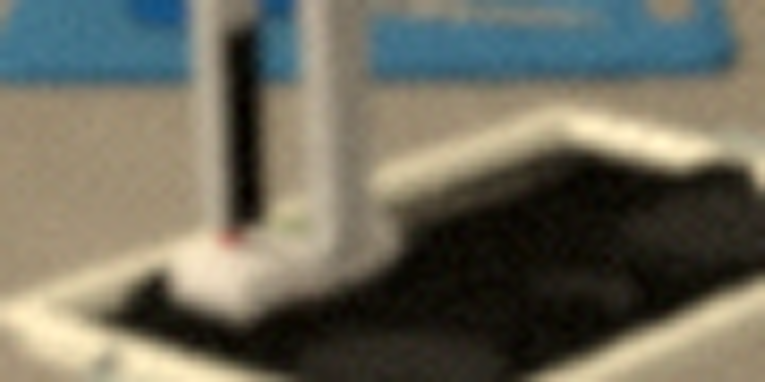

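```bash
python3 - <<'E'
from h import *
e=np.array([.713,.701,0]);n=np.array([-.701,.713,0]);O=np.array([.495,.3495,0])
for u,v,l in ((240,322,"bot rear near"),(165,290,"bot rear far"),(170,262,"top rear far"),(240,280,"top rear near"),(400,250,"right front bottom")):
  for z in (.004,.007,.010,.02,.023):
    p=ray("side",195+u/8.5-.44,145+v/8.5-.44,z)-O
    print(l,z,round(p@e*1000,1),round(p@n*1000,1))
# expected px
for z in(.004,.007,.012):
    q=proj("side",O-.089*e-.017*n+[0,0,z]); print(z,((q-[195,145]+.44)*8.5).round(0))
# tray wall check: rim inner corners z
E
```

```text
bot rear near 0.004 -78.9 -5.8
bot rear near 0.007 -84.5 -11.5
bot rear near 0.01 -90.2 -17.3
bot rear near 0.02 -109.0 -36.5
bot rear near 0.023 -114.6 -42.3
bot rear far 0.004 -73.0 33.5
bot rear far 0.007 -78.7 27.4
bot rear far 0.01 -84.4 21.3
bot rear far 0.02 -103.4 1.0
bot rear far 0.023 -109.1 -5.2
top rear far 0.004 -53.2 51.7
top rear far 0.007 -59.1 45.4
top rear far 0.01 -65.0 39.1
top rear far 0.02 -84.5 18.3
top rear far 0.023 -90.4 12.0
top rear near 0.004 -51.4 21.5
top rear near 0.007 -57.3 15.5
top rear near 0.01 -63.1 9.5
top rear near 0.02 -82.8 -10.6
top rear near 0.023 -88.7 -16.6
right front bottom 0.004 2.5 0.8
right front bottom 0.007 -3.8 -5.0
right front bottom 0.01 -10.2 -10.9
right front bottom 0.02 -31.4 -30.3
right front bottom 0.023 -37.8 -36.1
0.004 [243. 339.]
0.007 [242. 330.]
0.012 [242. 315.]
```

```bash
python3 -m creep '[{"slide":[0,1,0],"roll":0,"grip":0.8},{"slide":[0,2,0],"roll":0,"grip":0.8},{"slide":[0,2,0],"roll":0,"grip":0.8}]'
python3 - <<'E'
from h import *
plan(S["probe"][0],S["probe"][1],.015,-45.5)
o=robot.get_obs();e=np.array([.713,.701,0]);n=np.array([-.701,.713,0])
F=o["wrist_force"];T=o["wrist_torque"];print("F e,n",F@e,F@n,"T e,n",T@e,T@n)
for a,b in((-139.3,91.4),(-139.3,-91.4)):
    q=proj("side",np.array([.5277,.3148,.014])+(a*e+b*n)/1000);print(((q-[195,145]+.44)*8.5).round(0),q.round(1))
E
```

```text
time: 7.47
tool_pos: [0.4584, 0.3134, 0.0178]
ee_rot: [-1.57, -0.001, -0.794]
wrist_force: [-7.0, -3.9, 21.0]
width: 0.0336
t 7.47 tcp [458.4 313.4  17.8] rpy [-89.9  -0.  -45.5] w 33.6 F [-7.  -3.9 21. ] | slide [-0.1  2.8 -0.1] roll 0.0
F e,n -7.714729712806941 2.084711485190761 T e,n 0.41051601445934305 1.6379451066171207
[-20. 311.] [192.2 181.1]
[430. 458.] [245.2 198.4]
```

```bash
python3 -m creep '[{"slide":[0,-2,0],"roll":0,"grip":0.7},{"slide":[0,-3,0],"roll":0,"grip":0.67},{"slide":[0,-3,0],"roll":0,"grip":0.655},{"slide":[0,-3,0],"roll":0,"grip":0.65},{"slide":[0,-3,0],"roll":0,"grip":0.645},{"slide":[0,-3,0],"roll":0,"grip":0.642},{"slide":[0,-3,0],"roll":0,"grip":0.64},{"slide":[0,-3,0],"roll":0,"grip":0.638},{"slide":[0,-3,0],"roll":0,"grip":0.636}]'
python3 - <<'E'
from h import *
plan(S["probe"][0],S["probe"][1],.015,-45.5)
s=snapshot("side");t=snapshot("top")
c=s[145:190,195:285].astype(float);c=np.clip((c-40)/180,0,1)*255
cv2.imwrite("pics/g6s.png",cv2.resize(c.astype(np.uint8)[:,:,::-1],None,fx=8.5,fy=8.5,interpolation=cv2.INTER_CUBIC))
E
```

```text
time: 8.22
tool_pos: [0.4581, 0.3132, 0.016]
ee_rot: [-1.571, -0.0, -0.794]
wrist_force: [0.7, -0.0, -0.2]
width: 0.0343
t 8.22 tcp [458.1 313.2  16. ] rpy [-90.   -0.  -45.5] w 34.3 F [ 0.7 -0.  -0.2] | slide [-0.   1.   0.3] roll 0.0
```

View pics/g6s.png

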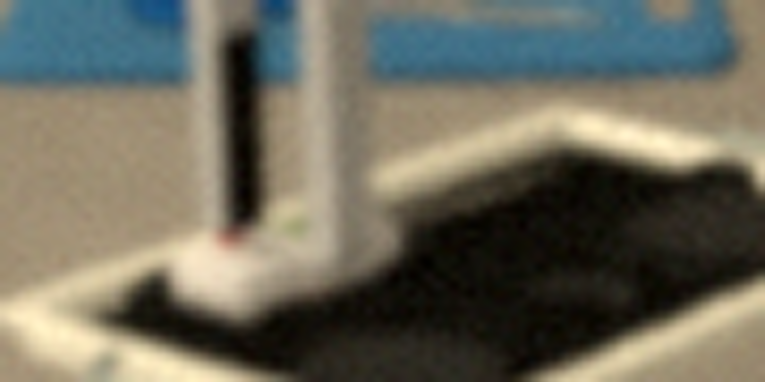

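```bash
python3 -m creep '[{"slide":[0,0,0],"roll":0,"grip":0.62},{"slide":[0,0,0],"roll":0,"grip":0.60},{"slide":[0,0,0],"roll":0,"grip":0.60},{"slide":[0,-10,0],"roll":0,"grip":0.60},{"slide":[0,-35,0],"roll":0,"grip":0.60},{"slide":[0,-70,0],"roll":0,"grip":0.5},{"slide":[100,-100,0],"roll":0,"grip":0.4},{"slide":[180,-110,0],"roll":0,"grip":0.3},{"slide":[230,-110,0],"roll":0,"grip":0.3},{"slide":[230,-110,0],"roll":0,"grip":0.3},{"slide":[230,-110,0],"roll":0,"grip":0.3},{"slide":[230,-110,0],"roll":0,"grip":0.3}]'
python3 - <<'E'
from h import *
plan(.6155,.001,.09,-31)
s=snapshot("side");t=snapshot("top")
np.save("pics/t7.npy",t);np.save("pics/s7.npy",s)
crop(t,115,100,275,265,3.6,"pics/g7t.png")
c=s[135:200,185:320].astype(float);c=np.clip((c-40)/180,0,1)*255
cv2.imwrite("pics/g7s.png",cv2.resize(c.astype(np.uint8)[:,:,::-1],None,fx=5.8,fy=5.8,interpolation=cv2.INTER_CUBIC))
E
```

```text
time: 9.32
tool_pos: [0.622, 0.1458, 0.1281]
ee_rot: [-1.569, -0.003, -0.797]
wrist_force: [-0.1, 1.0, 0.6]
width: 0.0661
t 9.32 tcp [622.  145.8 128.1] rpy [-89.9  -0.2 -45.6] w 66.1 F [-0.1  1.   0.6] | slide [  98.9   38.2 -106. ] roll -14.6
```

View pics/g7t.png

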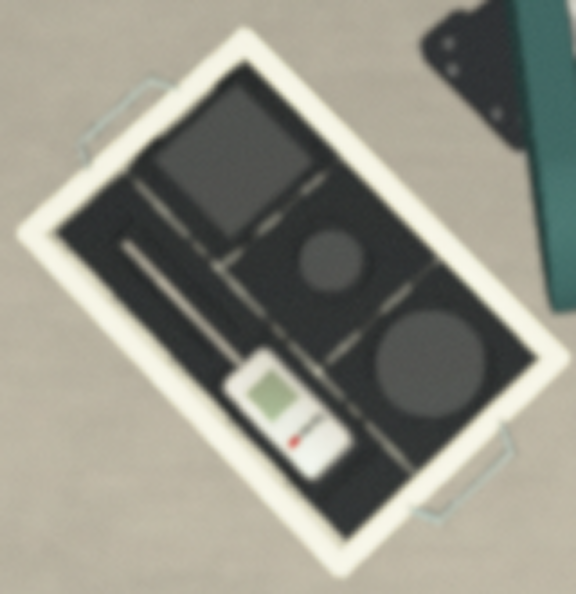

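View pics/g7s.png

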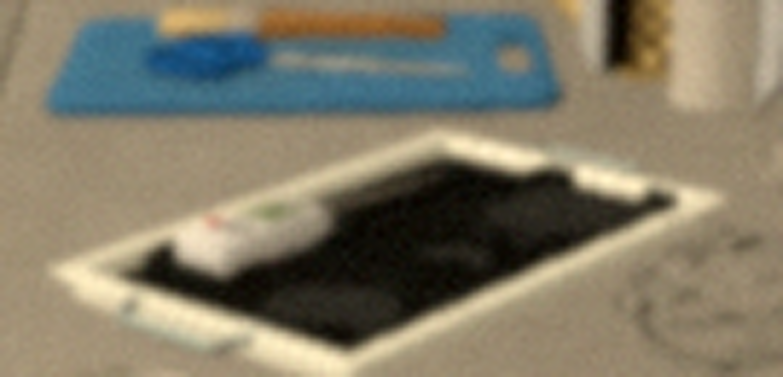

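```bash
python3 - <<'E'
from h import *
t=np.load("pics/t7.npy");s=np.load("pics/s7.npy")
e=np.array([.713,.701]);n=np.array([-.701,.713]);O=np.array([.495,.3495])
g=cv2.cvtColor(t,cv2.COLOR_RGB2GRAY)
m=np.zeros_like(g);m[192:236,174:217]=cv2.inRange(g,135,255)[192:236,174:217]
k,l,st,ce=cv2.connectedComponentsWithStats(m);print(st[1:][st[1:,4]>50])
# body: fill
c=max(cv2.findContours(m,cv2.RETR_EXTERNAL,cv2.CHAIN_APPROX_NONE)[0],key=cv2.contourArea)
for z in(.018,.022):
    w=np.array([ray("top",*p,z)[:2] for p in c.reshape(-1,2)],np.float32)
    r=cv2.minAreaRect(w*1000);d=np.array(r[0])/1000-O
    print(z,np.round(r,1) if 0 else r,"body centre e(exp -51.5)",d@e*1000,"n",d@n*1000)
# rod
m2=cv2.inRange(g,110,200);m2[:, :]=m2;
pts=[(x,y) for y in range(166,200) for x in range(146,184) if g[y,x]>105 and abs((x-150)-(y-167)*33/33)<6]
pts=np.array(pts,np.float32);print(len(pts));vx,vy,x0,y0=cv2.fitLine(pts,cv2.DIST_HUBER,0,.01,.01).ravel()
for P in(pts[pts[:,1].argmin()],pts[pts[:,1].argmax()]):
    for z in(.006,.009):
      q=ray("top",*P,z)[:2]-O;print("rod",P,z,q@e*1000,q@n*1000)
a=ray("top",x0,y0,.009)[:2];b=ray("top",x0+10*vx,y0+10*vy,.009)[:2];print("ang",np.degrees(np.arctan2(*(b-a)[::-1])))
crop(s,190,150,260,190,11,"pics/g7s2.png");crop(t,140,160,225,240,7,"pics/g7t2.png")
E
```

```text
[[174 193  39  40 650]
 [174 211  23  25 297]]
0.018 ((466.6242980957031, 322.8011779785156), (99.92171478271484, 34.380741119384766), 45.76300048828125) body centre e(exp -51.5) -38.94774969482419 n 0.8551069335937939
0.022 ((466.0283203125, 322.2403564453125), (99.5180892944336, 34.24184799194336), 45.76298522949219) body centre e(exp -51.5) -39.76581774902339 n 0.8730216064453191
108
rod [150. 167.] 0.006 90.16539737832458 -0.5541376453462171
rod [150. 167.] 0.009 89.17270739015741 -0.5366324957355312
rod [179. 199.] 0.006 -2.4883767198023476 1.6415531109635317
rod [179. 199.] 0.009 -3.2037154564763246 1.6524856456420012
ang -135.15153711376314
```

View pics/g7s2.png

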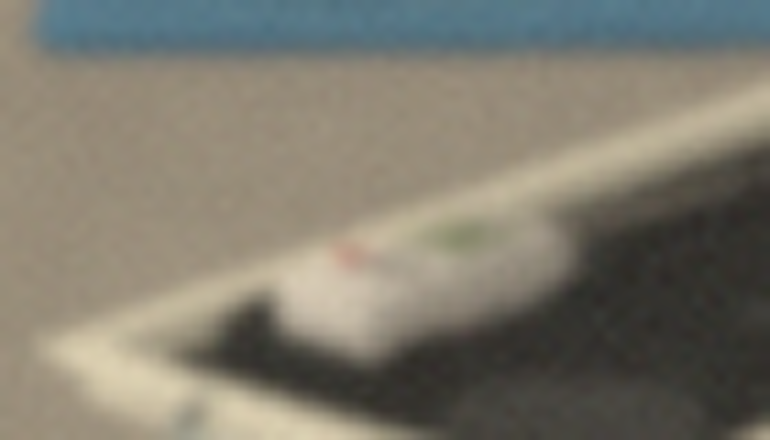

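View pics/g7t2.png

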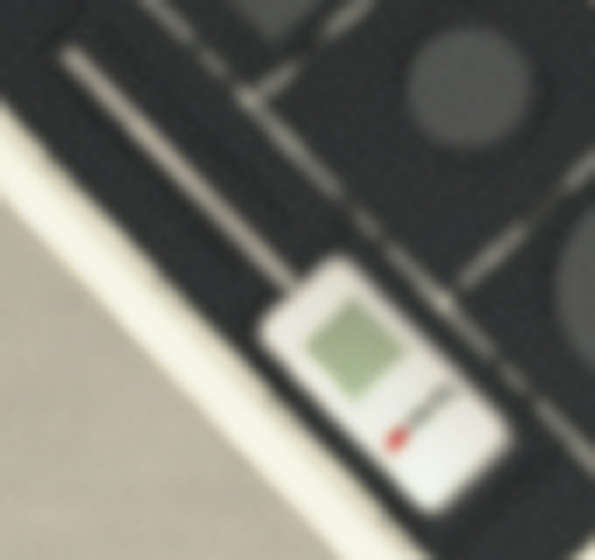

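```bash
python3 - <<'E'
from h import *
t0=np.load("pics/top0.npy");s0=np.load("pics/side0.npy");t7=np.load("pics/t7.npy");s7=np.load("pics/s7.npy")
def cen(im,roi,kind):
    u0,v0,u1,v1=roi;c=im[v0:v1,u0:u1].astype(float)
    w=(c[:,:,0]-(c[:,:,1]+c[:,:,2])/2) if kind=="r" else c[:,:,1]-(c[:,:,0]+c[:,:,2])/2
    w=w-np.median(w);w[w<0.4*w.max()]=0
    Y,X=np.mgrid[v0:v1,u0:u1];return np.array([(w*X).sum(),(w*Y).sum()])/w.sum()
for nm,tt,ss,rt,rs in(("before",t0,s0,(284,170,308,210),(238,200,272,214)),("after",t7,s7,(174,194,216,236),(213,165,245,185))):
    for k in "rg":
        a=cen(tt,rt,k);b=cen(ss,rs,k);print(nm,k,a.round(1),b.round(1),tri(a,b))
E
```

```text
before r [291. 198.] [246.6 203. ] (array([0.4937, 0.1175, 0.0177]), [array([0. , 0.2]), array([ 0.2, -0. ])])
before g [293.6 184.7] [259.4 203.6] (array([0.5216, 0.112 , 0.0173]), [array([-0. ,  0.2]), array([ 0.2, -0.1])])
after r [196.2 222.3] [221.1 172.5] (array([0.4404, 0.3091, 0.0255]), [array([0. , 0.5]), array([ 0.3, -0.1])])
after g [190.1 209.9] [232.1 170. ] (array([0.4679, 0.3222, 0.0266]), [array([-0. , -0.7]), array([-0.5,  0.1])])
```

```bash
python3 - <<'E'
from h import *
s=np.load("pics/s7.npy");t=np.load("pics/t7.npy")
print(tri((206.5,172),(263,178)),tri((233.9,200.6),(242.3,187.7)))
for p in ((.5504,.2938,.004),(.4904,.235,.004),(.6106,.3529,.004)): print(proj("side",p))
c=s[135:200,185:330].astype(float);c=np.clip((c-20)/90,0,1)*255
cv2.imwrite("pics/g8s.png",cv2.resize(c.astype(np.uint8)[:,:,::-1],None,fx=5.5,fy=5.5,interpolation=cv2.INTER_CUBIC))
c=t[150:245,130:235].astype(float);c=np.clip((c-20)/80,0,1)*255
cv2.imwrite("pics/g8t.png",cv2.resize(c.astype(np.uint8)[:,:,::-1],None,fx=6,fy=6,interpolation=cv2.INTER_CUBIC))
c=np.load("pics/top0.npy")[150:245,130:235].astype(float);c=np.clip((c-20)/80,0,1)*255
cv2.imwrite("pics/g8t0.png",cv2.resize(c.astype(np.uint8)[:,:,::-1],None,fx=6,fy=6,interpolation=cv2.INTER_CUBIC))
E
```

```text
(array([0.5494, 0.293 , 0.0106]), [array([ 0. , -0.2]), array([-0.2,  0. ])]) (array([0.4901, 0.235 , 0.0081]), [array([-0. , -0.4]), array([-0.3,  0.1])])
[263.16672063 180.26578252]
[242.12819679 189.28365813]
[281.8434178 172.245898 ]
```

View pics/g8s.png

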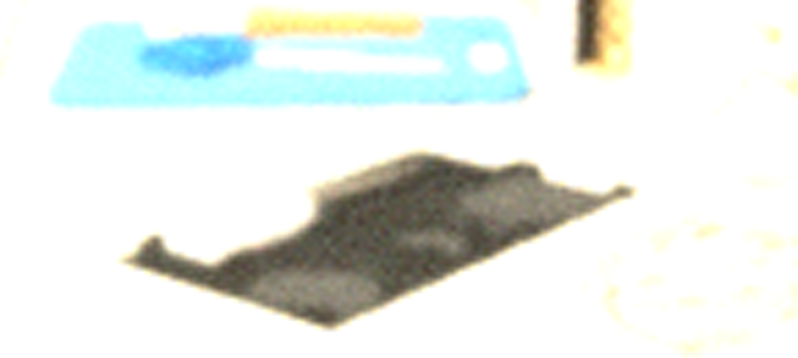

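View pics/g8t.png

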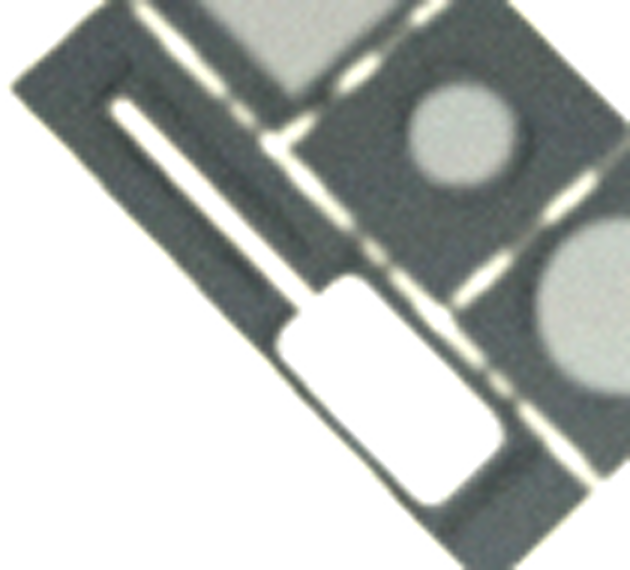

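View pics/g8t0.png

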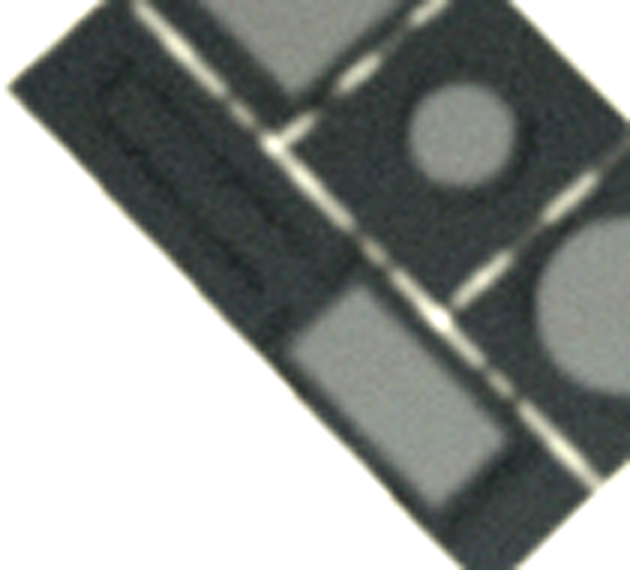

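The probe is seated: the rod lies in the slot and the body is over its mark. The apparent height bias of about +5 mm also shows on the known 4 mm marks. Next is the timer.

```bash
python3 -m creep '[{"slide":[20,0,-21],"roll":-3,"grip":0},{"slide":[45,0,-48],"roll":-7,"grip":0},{"slide":[70,5,-75],"roll":-11,"grip":0},{"slide":[90,15,-97],"roll":-14,"grip":0},{"slide":[99,30,-106],"roll":-14.6,"grip":0},{"slide":[99,50,-106],"roll":-14.6,"grip":0},{"slide":[99,70,-106],"roll":-14.6,"grip":0},{"slide":[99,75,-106],"roll":-14.6,"grip":0},{"slide":[99,75,-106],"roll":-14.6,"grip":0},{"slide":[99,75,-106],"roll":-14.6,"grip":0}]'
python3 - <<'E'
from h import *
plan(.6155,.001,.009,-31)
s=snapshot("side");t=snapshot("top")
crop(s,270,110,400,250,4.2,"pics/h1s.png");crop(t,300,90,400,190,5.5,"pics/h1t.png")
E
```

```text
time: 10.25
tool_pos: [0.6132, 0.0051, 0.0522]
ee_rot: [-1.57, -0.0, -0.538]
wrist_force: [1.0, 0.2, -0.3]
width: 0.0939
t 10.25 tcp [613.2   5.1  52.2] rpy [-90.   -0.  -30.8] w 93.9 F [ 1.   0.2 -0.3] | slide [ 4.1 43.2 -2.4] roll 0.2
```

View pics/h1s.png

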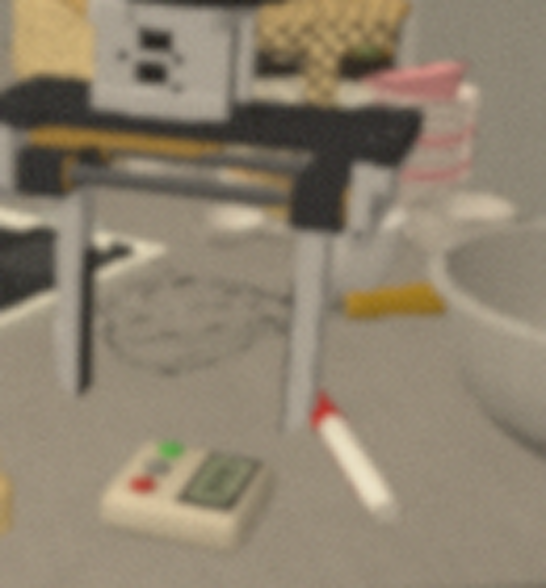

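View pics/h1t.png

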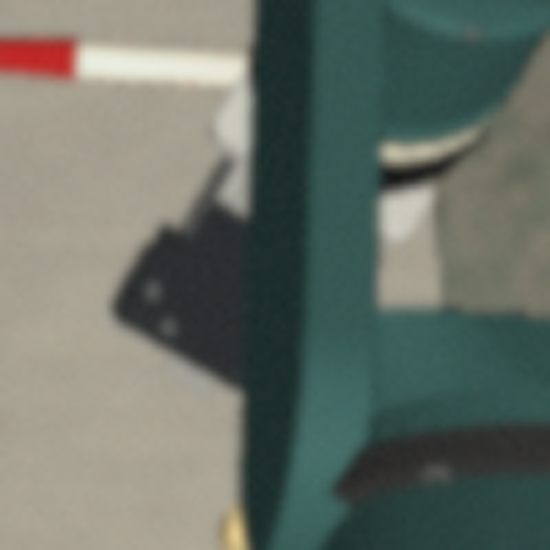

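```bash
python3 -m creep '[{"slide":[3.5,5,-2.2],"roll":0.2,"grip":0.1},{"slide":[3.7,15,-2.4],"roll":0.2,"grip":0.1},{"slide":[3.7,28,-2.4],"roll":0.2,"grip":0.1},{"slide":[3.7,37,-2.4],"roll":0.2,"grip":0.1},{"slide":[3.7,42,-2.4],"roll":0.2,"grip":0.1},{"slide":[3.7,43,-2.4],"roll":0.2,"grip":0.1},{"slide":[3.7,43,-2.4],"roll":0.2,"grip":0.1},{"slide":[3.7,43,-2.4],"roll":0.2,"grip":0.1}]'
python3 - <<'E'
from h import *
plan(.6155,.001,.009,-31)
s=snapshot("side");t=snapshot("top")
crop(s,270,110,400,250,4.2,"pics/h2s.png")
E
```

```text
time: 11.02
tool_pos: [0.6153, 0.0003, 0.0086]
ee_rot: [-1.571, -0.0, -0.543]
wrist_force: [-0.4, 0.1, 0.3]
width: 0.0846
t 11.02 tcp [6.153e+02 3.000e-01 8.600e+00] rpy [-90.   -0.  -31.1] w 84.6 F [-0.4  0.1  0.3] | slide [-0.1 -0.4  0.7] roll -0.1
```

View pics/h2s.png

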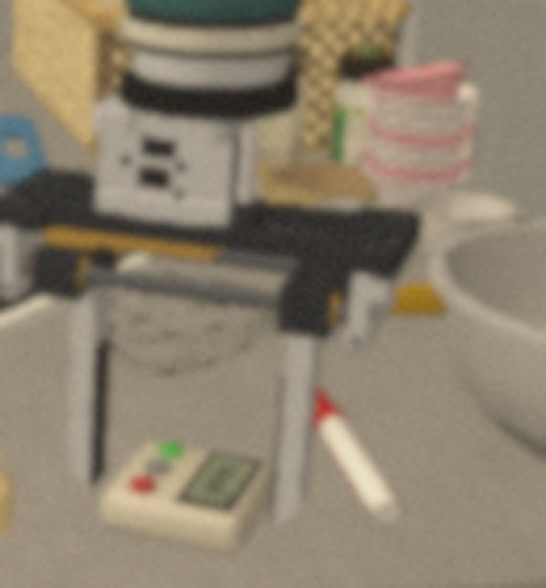

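```bash
python3 -m creep '[{"slide":[0,0,0],"roll":0,"grip":0.15},{"slide":[0,0,0],"roll":0,"grip":0.2},{"slide":[0,0,0],"roll":0,"grip":0.25},{"slide":[0,0,0],"roll":0,"grip":0.3},{"slide":[0,0,0],"roll":0,"grip":0.4},{"slide":[0,0,0],"roll":0,"grip":0.4},{"slide":[0,0,0],"roll":0,"grip":0.4},{"slide":[0,-5,0],"roll":0,"grip":0.4},{"slide":[0,-15,0],"roll":0,"grip":0.4},{"slide":[0,-30,0],"roll":0,"grip":0.4},{"slide":[0,-48,0],"roll":0,"grip":0.4},{"slide":[0,-65,0],"roll":0,"grip":0.4},{"slide":[0,-75,0],"roll":0,"grip":0.4},{"slide":[0,-75,0],"roll":0,"grip":0.4},{"slide":[0,-75,0],"roll":0,"grip":0.4}]'
python3 - <<'E'
from h import *
plan(*S["timer"],.09,-45.5)
s=snapshot("side");t=snapshot("top")
crop(s,270,90,400,230,4.2,"pics/h3s.png");crop(t,300,90,400,190,5.5,"pics/h3t.png")
E
```

```text
time: 12.37
tool_pos: [0.6154, 0.0003, 0.0842]
ee_rot: [-1.57, -0.001, -0.543]
wrist_force: [-0.4, -0.6, -0.5]
width: 0.0657
t 12.37 tcp [6.154e+02 3.000e-01 8.420e+01] rpy [-90.   -0.1 -31.1] w 65.7 F [-0.4 -0.6 -0.5] | slide [-186.1   -5.8  299.5] roll 14.4
```

View pics/h3s.png

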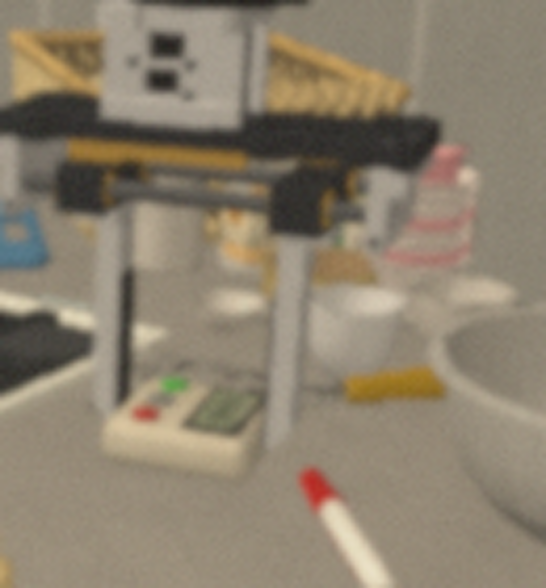

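View pics/h3t.png

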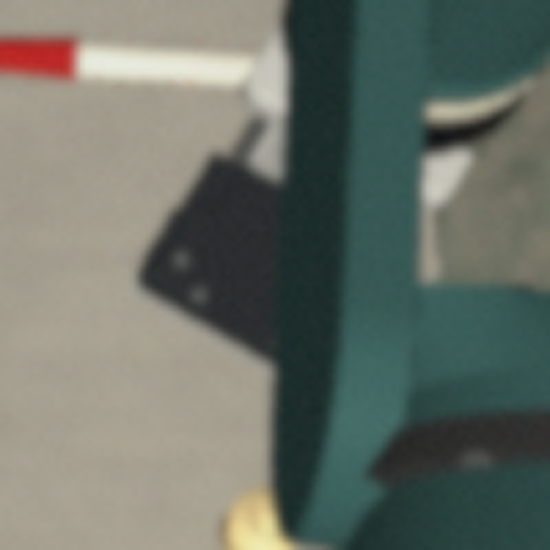

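```bash
python3 -m creep '[{"slide":[-5,-2,8],"roll":0.4,"grip":0.4},{"slide":[-16,-4,26],"roll":1.2,"grip":0.4},{"slide":[-32,-6,51],"roll":2.4,"grip":0.4},{"slide":[-49,-8,79],"roll":3.8,"grip":0.4},{"slide":[-67,-8,107],"roll":5.2,"grip":0.4},{"slide":[-85,-8,136],"roll":6.6,"grip":0.4},{"slide":[-103,-8,165],"roll":8,"grip":0.4},{"slide":[-121,-8,194],"roll":9.4,"grip":0.4},{"slide":[-139,-8,223],"roll":10.8,"grip":0.4},{"slide":[-156,-8,251],"roll":12.2,"grip":0.4},{"slide":[-170,-8,274],"roll":13.3,"grip":0.4},{"slide":[-180,-8,290],"roll":14,"grip":0.4},{"slide":[-185,-8,298],"roll":14.4,"grip":0.4},{"slide":[-186,-8,299.5],"roll":14.4,"grip":0.4},{"slide":[-186,-8,299.5],"roll":14.4,"grip":0.4},{"slide":[-186,-8,299.5],"roll":14.4,"grip":0.4}]'
python3 - <<'E'
from h import *
plan(*S["timer"],.09,-45.5)
s=snapshot("side");t=snapshot("top")
crop(s,200,60,340,200,4.2,"pics/h4s.png");crop(t,110,90,240,200,5.5,"pics/h4t.png")
E
```

```text
time: 13.8
tool_pos: [0.6104, 0.3517, 0.0909]
ee_rot: [-1.572, -0.0, -0.795]
wrist_force: [0.6, -0.4, 0.1]
width: 0.0659
t 13.8 tcp [610.4 351.7  90.9] rpy [-90.1  -0.  -45.5] w 65.9 F [ 0.6 -0.4  0.1] | slide [-0.7  0.9  1. ] roll -0.0
```

View pics/h4s.png

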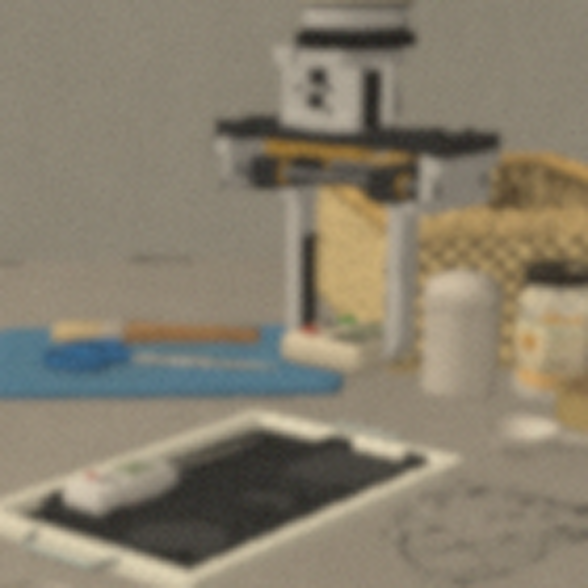

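View pics/h4t.png

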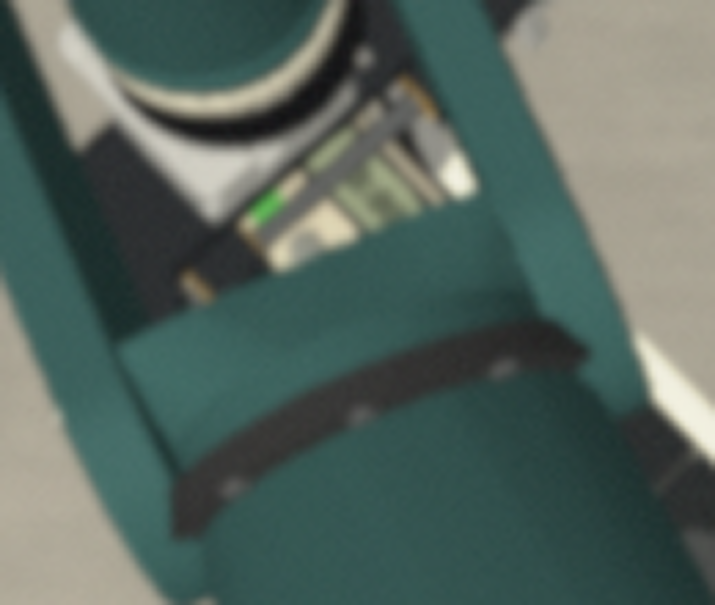

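```bash
python3 -m creep '[{"slide":[-0.5,8,0],"roll":0,"grip":0.4},{"slide":[-0.7,22,0],"roll":0,"grip":0.4},{"slide":[-0.7,38,0],"roll":0,"grip":0.4},{"slide":[-0.7,50,0],"roll":0,"grip":0.4},{"slide":[-0.7,56,0],"roll":0,"grip":0.4},{"slide":[-0.7,57,0],"roll":0,"grip":0.4},{"slide":[-0.7,57,0],"roll":0,"grip":0.4}]'
python3 - <<'E'
from h import *
plan(.6099,.3522,.013,-45.5)
s=snapshot("side")
crop(s,230,90,340,200,5.4,"pics/h5s.png")
E
```

```text
time: 14.48
tool_pos: [0.6098, 0.353, 0.0338]
ee_rot: [-1.572, 0.0, -0.794]
wrist_force: [-0.1, 0.3, -0.3]
width: 0.0659
t 14.48 tcp [609.8 353.   33.8] rpy [-90.1   0.  -45.5] w 65.9 F [-0.1  0.3 -0.3] | slide [ 0.7 20.8 -0.4] roll -0.0
```

View pics/h5s.png

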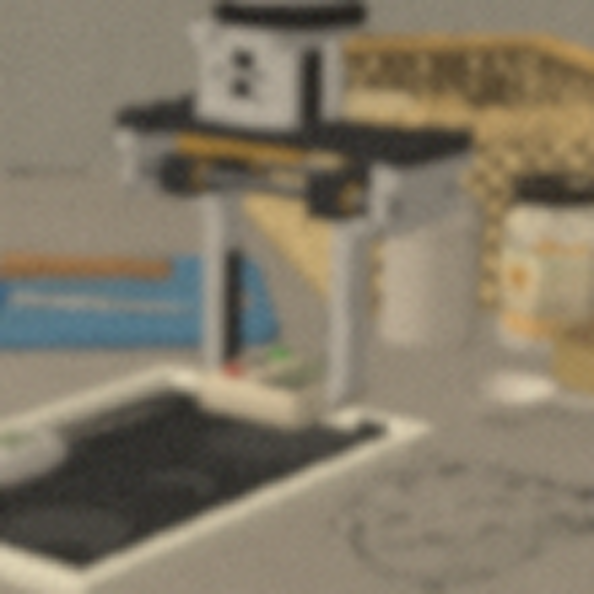

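```bash
python3 -m creep '[{"slide":[0.4,5,-0.3],"roll":0,"grip":0.4},{"slide":[0.4,10,-0.3],"roll":0,"grip":0.4},{"slide":[0.4,14,-0.3],"roll":0,"grip":0.4},{"slide":[0.4,16,-0.3],"roll":0,"grip":0.4},{"slide":[0.4,18,-0.3],"roll":0,"grip":0.4},{"slide":[0.4,19,-0.3],"roll":0,"grip":0.4},{"slide":[0.4,20,-0.3],"roll":0,"grip":0.4},{"slide":[0.4,20,-0.3],"roll":0,"grip":0.4}]'
python3 - <<'E'
from h import *
plan(.6099,.3522,.013,-45.5)
E
```

```text
time: 15.2
tool_pos: [0.6099, 0.3529, 0.0158]
ee_rot: [-1.571, -0.0, -0.794]
wrist_force: [-3.1, -0.8, 5.0]
width: 0.0656
t 15.2 tcp [609.9 352.9  15.8] rpy [-90.   -0.  -45.5] w 65.6 F [-3.1 -0.8  5. ] | slide [ 0.5  2.8 -0.5] roll 0.0
```

```bash
python3 -m creep '[{"slide":[0,-1,0],"roll":0,"grip":0.35},{"slide":[0,-1,0],"roll":0,"grip":0.32},{"slide":[0,-1,0],"roll":0,"grip":0.305},{"slide":[0,-1,0],"roll":0,"grip":0.30},{"slide":[0,-1,0],"roll":0,"grip":0.295},{"slide":[0,-1,0],"roll":0,"grip":0.29},{"slide":[0,-1,0],"roll":0,"grip":0.27},{"slide":[0,-1,0],"roll":0,"grip":0.25},{"slide":[0,-1,0],"roll":0,"grip":0.24},{"slide":[0,-1,0],"roll":0,"grip":0.24}]'
python3 - <<'E'
from h import *
plan(.6099,.3522,.013,-45.5)
E
```

```text
time: 16.03
tool_pos: [0.6099, 0.3528, 0.0152]
ee_rot: [-1.571, -0.0, -0.794]
wrist_force: [0.0, 0.4, 0.4]
width: 0.0709
t 16.03 tcp [609.9 352.8  15.2] rpy [-90.   -0.  -45.5] w 70.9 F [0.  0.4 0.4] | slide [ 0.4  2.2 -0.5] roll 0.0
```

Released with no load. Lift and move back toward the weight.

```bash
python3 -m creep '[{"slide":[0,-8,0],"roll":0,"grip":0.24},{"slide":[0,-25,0],"roll":0,"grip":0.24},{"slide":[0,-55,0],"roll":0,"grip":0.24},{"slide":[25,-85,-20],"roll":0,"grip":0.3},{"slide":[60,-90,-50],"roll":0,"grip":0.4},{"slide":[95,-90,-80],"roll":0,"grip":0.5},{"slide":[130,-90,-110],"roll":0,"grip":0.5},{"slide":[160,-90,-140],"roll":0,"grip":0.5},{"slide":[190,-90,-170],"roll":0,"grip":0.5},{"slide":[190,-90,-200],"roll":0,"grip":0.5},{"slide":[190,-90,-220],"roll":0,"grip":0.5},{"slide":[190,-90,-220],"roll":0,"grip":0.5},{"slide":[190,-90,-220],"roll":0,"grip":0.5}]'
python3 - <<'E'
from h import *
plan(.520,.0015,.10,-45.5)
s=snapshot("side");t=snapshot("top");np.save("pics/t9.npy",t);np.save("pics/s9.npy",s)
crop(s,180,130,330,210,5,"pics/h6s.png");crop(t,115,100,275,265,3.6,"pics/h6t.png")
E
```

```text
time: 17.12
tool_pos: [0.5864, 0.0625, 0.1065]
ee_rot: [-1.569, -0.001, -0.796]
wrist_force: [0.4, 0.4, -0.8]
width: 0.0474
t 17.12 tcp [586.4  62.5 106.5] rpy [-89.9  -0.  -45.6] w 47.4 F [ 0.4  0.4 -0.8] | slide [ -2.9   6.4 -90.1] roll -0.1
```

View pics/h6s.png

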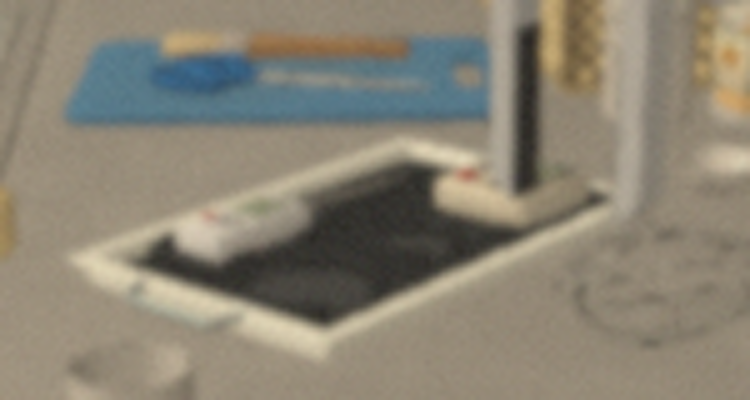

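View pics/h6t.png

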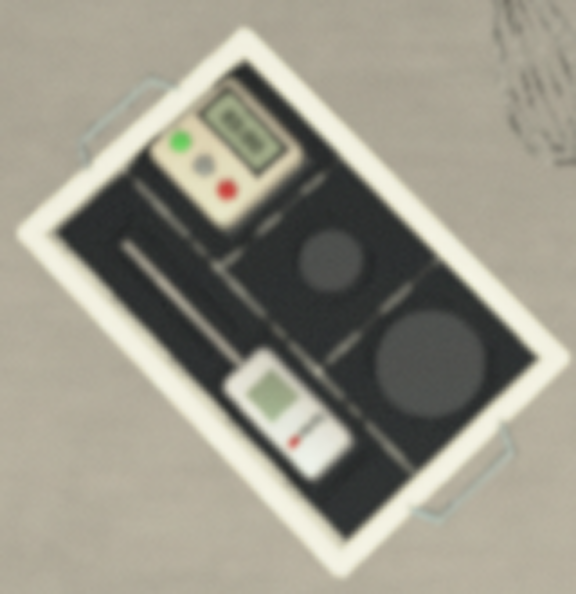

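```bash
python3 -m creep '[{"slide":[-1,2,-20],"roll":0,"grip":0.5},{"slide":[-2,5,-50],"roll":0,"grip":0.5},{"slide":[-3,10,-78],"roll":0,"grip":0.5},{"slide":[-3,20,-90],"roll":0,"grip":0.5},{"slide":[-3,35,-90],"roll":0,"grip":0.5},{"slide":[-3,44,-90],"roll":0,"grip":0.5},{"slide":[-3,46,-90],"roll":0,"grip":0.5},{"slide":[-3,46,-90],"roll":0,"grip":0.5},{"slide":[-3,46,-90],"roll":0,"grip":0.5}]'
python3 - <<'E'
from h import *
plan(.520,.0015,.031,-45.5)
s=snapshot("side");t=snapshot("top")
crop(s,220,140,320,250,5.4,"pics/w1s.png");crop(t,310,150,390,220,7,"pics/w1t.png")
E
```

```text
time: 17.97
tool_pos: [0.5209, 0.003, 0.0598]
ee_rot: [-1.57, -0.0, -0.792]
wrist_force: [0.4, 0.4, 0.2]
width: 0.0471
t 17.97 tcp [520.9   3.   59.8] rpy [-90.   -0.  -45.4] w 47.1 F [0.4 0.4 0.2] | slide [ 0.4 28.8 -1.7] roll 0.1
```

View pics/w1s.png

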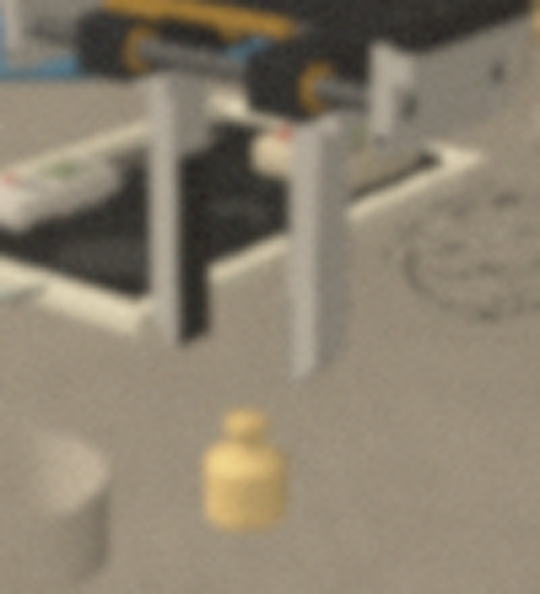

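View pics/w1t.png

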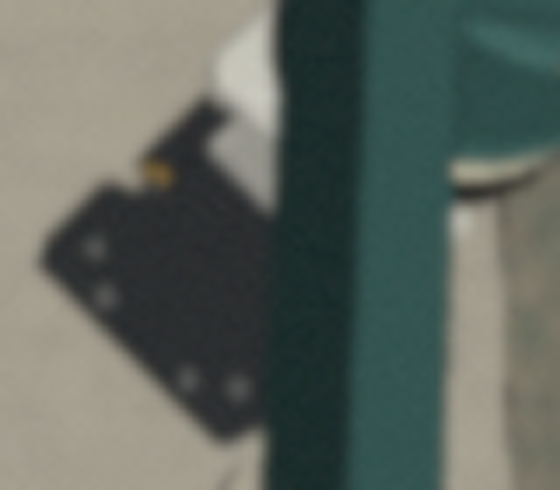

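```bash
python3 -m creep '[{"slide":[0.3,8,-1],"roll":0,"grip":0.5},{"slide":[0.3,18,-1.5],"roll":0,"grip":0.5},{"slide":[0.3,26,-1.5],"roll":0,"grip":0.5},{"slide":[0.3,28.5,-1.5],"roll":0,"grip":0.5},{"slide":[0.3,28.5,-1.5],"roll":0,"grip":0.5},{"slide":[0.3,28.5,-1.5],"roll":0,"grip":0.6},{"slide":[0.3,28.5,-1.5],"roll":0,"grip":0.7},{"slide":[0.3,28.5,-1.5],"roll":0,"grip":0.78},{"slide":[0.3,28.5,-1.5],"roll":0,"grip":0.9},{"slide":[0.3,28.5,-1.5],"roll":0,"grip":0.95},{"slide":[0.3,28.5,-1.5],"roll":0,"grip":0.95},{"slide":[0.3,28.5,-1.5],"roll":0,"grip":0.95},{"slide":[0.3,28.5,-1.5],"roll":0,"grip":0.95}]'
python3 - <<'E'
from h import *
plan(.520,.0015,.031,-45.5)
s=snapshot("side")
crop(s,220,140,320,250,5.4,"pics/w2s.png")
E
```

```text
time: 19.15
tool_pos: [0.5196, 0.0007, 0.0314]
ee_rot: [-1.57, -0.001, -0.794]
wrist_force: [0.3, -1.2, 1.2]
width: 0.0129
t 19.15 tcp [519.6   0.7  31.4] rpy [-90.   -0.1 -45.5] w 12.9 F [ 0.3 -1.2  1.2] | slide [-0.3  0.4  0.9] roll 0.0
```

View pics/w2s.png

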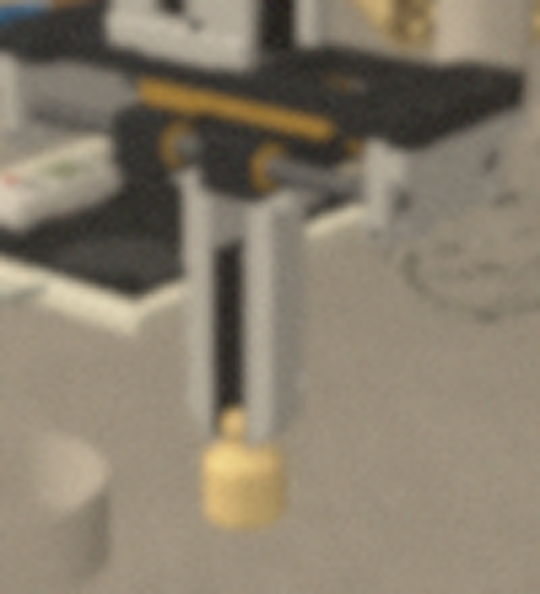

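```bash
python3 - <<'E'
from h import *
for z in(0,.014,.027,.04):
    q=proj("side",(.5196,.0007,z)); print(z,((q-[220,140]+.4)*5.4).round(0), proj("top",(.5196,.0007,z)).round(1))
s0=np.load("pics/side0.npy");t0=np.load("pics/top0.npy")
crop(t0,335,172,362,200,20,"pics/w0t.png")
E
```

```text
0 [244. 514.] [346.1 187.9]
0.014 [244. 479.] [347.3 186.6]
0.027 [244. 446.] [348.4 185.4]
0.04 [244. 413.] [349.6 184.1]
```

View pics/w0t.png

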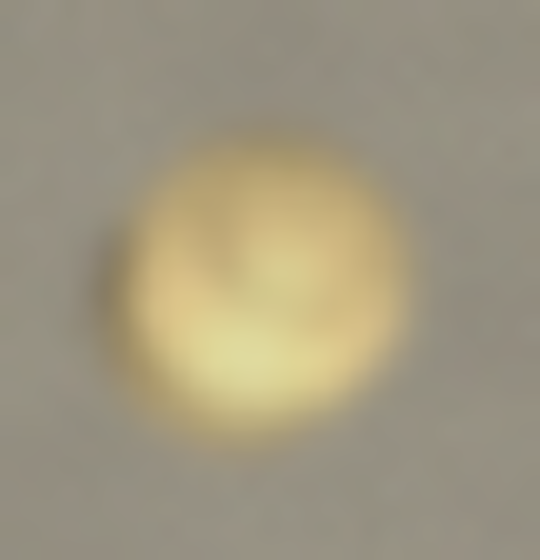

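```bash
python3 -m creep '[{"slide":[0,-3,0],"roll":0,"grip":1},{"slide":[0,-8,0],"roll":0,"grip":1},{"slide":[0,-15,0],"roll":0,"grip":1},{"slide":[0,-24,0],"roll":0,"grip":1},{"slide":[0,-30,0],"roll":0,"grip":1},{"slide":[0,-30,0],"roll":0,"grip":1}]'
python3 - <<'E'
from h import *
plan(.520,.0015,.09,-45.5)
s=snapshot("side")
crop(s,220,120,320,230,5.4,"pics/w3s.png")
E
```

```text
time: 19.7
tool_pos: [0.5207, 0.0008, 0.0633]
ee_rot: [-1.568, -0.003, -0.794]
wrist_force: [-0.4, -0.3, -1.9]
width: 0.0127
t 19.7 tcp [520.7   0.8  63.3] rpy [-89.8  -0.2 -45.5] w 12.7 F [-0.4 -0.3 -1.9] | slide [ -0.8 -26.7   0.1] roll 0.0
```

View pics/w3s.png

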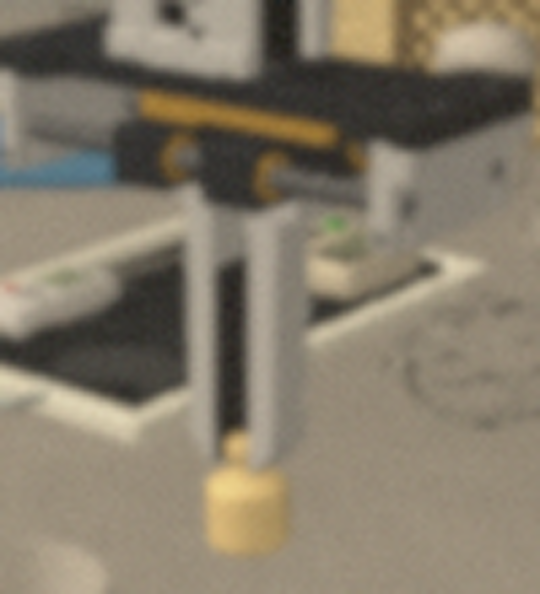

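```bash
python3 -m creep '[{"slide":[0,-10,0],"roll":0,"grip":1},{"slide":[0,-22,0],"roll":0,"grip":1},{"slide":[0,-32,0],"roll":0,"grip":1},{"slide":[0,-32,0],"roll":0,"grip":1},{"slide":[0,-32,0],"roll":0,"grip":1}]'; python3 -c "
from h import *
plan(*S['weight'],.095,-45.5)"
```

```text
time: 20.17
tool_pos: [0.5201, 0.0008, 0.0945]
ee_rot: [-1.569, -0.002, -0.794]
wrist_force: [-0.7, 0.3, -2.4]
width: 0.013
t 20.17 tcp [520.1   0.8  94.5] rpy [-89.9  -0.1 -45.5] w 13.0 F [-0.7  0.3 -2.4] | slide [-187.7   -0.6  227. ] roll 0.0
```

```bash
python3 -m creep '[{"slide":[-4,0,5],"roll":0,"grip":1},{"slide":[-14,0,17],"roll":0,"grip":1},{"slide":[-30,0,36],"roll":0,"grip":1},{"slide":[-48,0,58],"roll":0,"grip":1},{"slide":[-67,0,81],"roll":0,"grip":1},{"slide":[-86,0,104],"roll":0,"grip":1},{"slide":[-105,0,127],"roll":0,"grip":1},{"slide":[-124,0,150],"roll":0,"grip":1},{"slide":[-142,0,172],"roll":0,"grip":1},{"slide":[-159,0,192],"roll":0,"grip":1},{"slide":[-173,0,209],"roll":0,"grip":1},{"slide":[-183,0,221],"roll":0,"grip":1},{"slide":[-187,0,226],"roll":0,"grip":1},{"slide":[-187.7,0,227],"roll":0,"grip":1},{"slide":[-187.7,0,227],"roll":0,"grip":1},{"slide":[-187.7,0,227],"roll":0,"grip":1}]'
python3 - <<'E'
from h import *
plan(*S['weight'],.060,-45.5)
s=snapshot("side");t=snapshot("top")
crop(s,200,80,320,200,5,"pics/w4s.png");crop(t,150,120,270,230,5,"pics/w4t.png")
o=robot.get_obs()["tool_pos"]
for z in(-.031,-.004,.009):
    q=proj("side",o+[0,0,z]); print(z,((q-[200,80]+.4)*5).round(0),((proj("top",o+[0,0,z])-[150,120]+.4)*5).round(0))
E
```

```text
time: 21.5
tool_pos: [0.5495, 0.2927, 0.0928]
ee_rot: [-1.572, -0.0, -0.795]
wrist_force: [0.7, -0.4, -2.0]
width: 0.0129
t 21.5 tcp [549.5 292.7  92.8] rpy [-90.1  -0.  -45.6] w 12.9 F [ 0.7 -0.4 -2. ] | slide [-0.1 32.7  1.4] roll -0.1
-0.031 [316. 400.] [272. 231.]
-0.004 [316. 350.] [265. 214.]
0.009 [316. 325.] [261. 206.]
```

View pics/w4s.png

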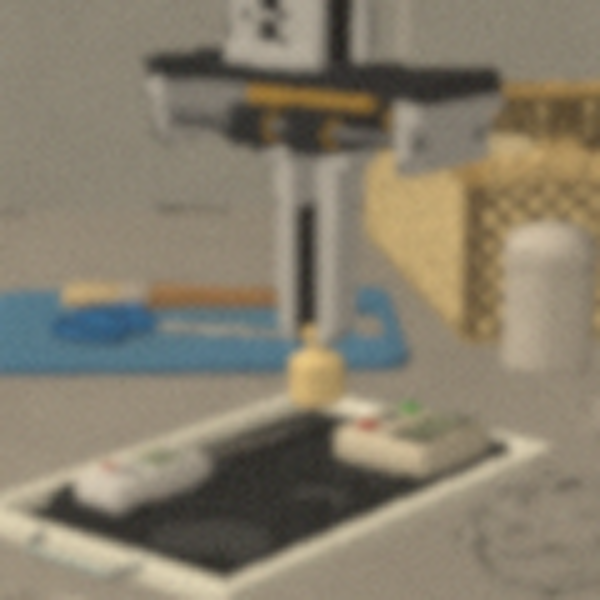

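View pics/w4t.png

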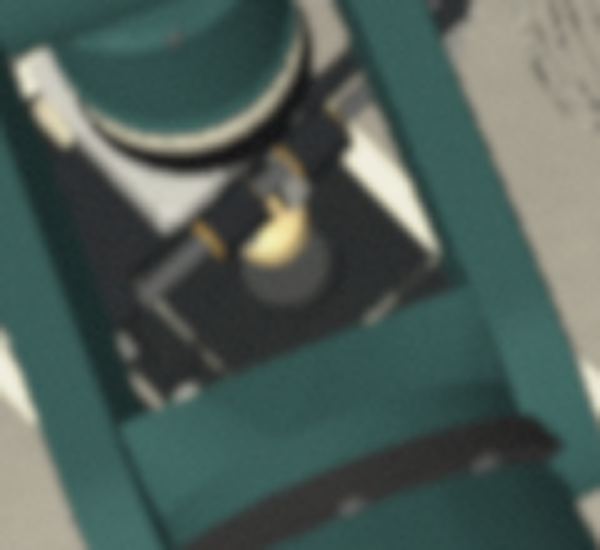

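```bash
python3 -m creep '[{"slide":[0,8,0.7],"roll":0,"grip":1},{"slide":[0,20,1.3],"roll":0,"grip":1},{"slide":[0,33,1.3],"roll":0,"grip":1},{"slide":[0,42,1.3],"roll":0,"grip":1},{"slide":[0,47,1.3],"roll":0,"grip":1},{"slide":[0,50,1.3],"roll":0,"grip":1},{"slide":[0,52,1.3],"roll":0,"grip":1},{"slide":[0,53,1.3],"roll":0,"grip":1},{"slide":[0,53,1.3],"roll":0,"grip":1}]'
python3 -c "
from h import *
plan(*S['weight'],.035,-45.5)"
```

```text
time: 22.35
tool_pos: [0.5506, 0.295, 0.0402]
ee_rot: [-1.57, -0.0, -0.794]
wrist_force: [0.5, -0.1, -2.0]
width: 0.0128
t 22.35 tcp [550.6 295.   40.2] rpy [-90.   -0.  -45.5] w 12.8 F [ 0.5 -0.1 -2. ] | slide [ 0.7  5.2 -1. ] roll 0.0
```

```bash
python3 -m creep '[{"slide":[0.5,1,-0.5],"roll":0,"grip":1},{"slide":[0.5,2,-0.7],"roll":0,"grip":1},{"slide":[0.5,3,-0.7],"roll":0,"grip":1},{"slide":[0.5,4,-0.7],"roll":0,"grip":1},{"slide":[0.5,4,-0.7],"roll":0,"grip":1}]'
python3 -c "
from h import *
plan(*S['weight'],.035,-45.5)"
```

```text
time: 22.77
tool_pos: [0.5515, 0.2943, 0.0382]
ee_rot: [-1.568, -0.002, -0.794]
wrist_force: [-0.5, -0.6, 4.0]
width: 0.0125
t 22.77 tcp [551.5 294.3  38.2] rpy [-89.8  -0.1 -45.5] w 12.5 F [-0.5 -0.6  4. ] | slide [-0.4  3.2 -1.1] roll 0.0
```

```bash
python3 -m creep '[{"slide":[0,-0.7,0],"roll":0,"grip":0.9},{"slide":[0,-0.7,0],"roll":0,"grip":0.86},{"slide":[0,-0.7,0],"roll":0,"grip":0.84},{"slide":[0,-0.7,0],"roll":0,"grip":0.8},{"slide":[0,-0.7,0],"roll":0,"grip":0.75},{"slide":[0,-0.7,0],"roll":0,"grip":0.68},{"slide":[0,-0.7,0],"roll":0,"grip":0.66},{"slide":[0,-6,0],"roll":0,"grip":0.66},{"slide":[0,-20,0],"roll":0,"grip":0.66},{"slide":[0,-45,0],"roll":0,"grip":0.6},{"slide":[0,-70,0],"roll":0,"grip":0.5},{"slide":[0,-75,0],"roll":0,"grip":0.4},{"slide":[0,-75,0],"roll":0,"grip":0.3}]'
python3 -c "
from h import *
plan(.4042,.1146,.10,-45.5)"
```

```text
time: 23.85
tool_pos: [0.5519, 0.2947, 0.114]
ee_rot: [-1.565, -0.002, -0.794]
wrist_force: [-0.3, 0.2, -0.2]
width: 0.0544
t 23.85 tcp [551.9 294.7 114. ] rpy [-89.7  -0.1 -45.5] w 54.4 F [-0.3  0.2 -0.2] | slide [  24.9   12.8 -231.6] roll 0.0
```

```bash
python3 -m creep '[{"slide":[1,0,-12],"roll":0,"grip":0.2},{"slide":[4,0,-38],"roll":0,"grip":0.1},{"slide":[8,0,-75],"roll":0,"grip":0.1},{"slide":[12,0,-112],"roll":0,"grip":0.1},{"slide":[16,0,-150],"roll":0,"grip":0.1},{"slide":[20,0,-187],"roll":0,"grip":0.1},{"slide":[23,5,-215],"roll":0,"grip":0.1},{"slide":[25,12,-230],"roll":0,"grip":0.1},{"slide":[25,30,-231.6],"roll":0,"grip":0.1},{"slide":[25,45,-231.6],"roll":0,"grip":0.1},{"slide":[25,50,-231.6],"roll":0,"grip":0.1},{"slide":[25,50,-231.6],"roll":0,"grip":0.1}]'
python3 - <<'E'
from h import *
plan(.4042,.1146,.010,-45.5)
s=snapshot("side");t=snapshot("top")
crop(s,160,100,320,230,4.5,"pics/r1s.png");crop(t,115,100,335,280,3.4,"pics/r1t.png")
E
```

```text
time: 24.85
tool_pos: [0.4003, 0.1134, 0.0581]
ee_rot: [-1.576, 0.004, -0.794]
wrist_force: [0.7, -0.9, -0.1]
width: 0.0844
t 24.85 tcp [400.3 113.4  58.1] rpy [-90.3   0.2 -45.5] w 84.4 F [ 0.7 -0.9 -0.1] | slide [ 2.1 48.1  3.9] roll 0.0
```

View pics/r1s.png

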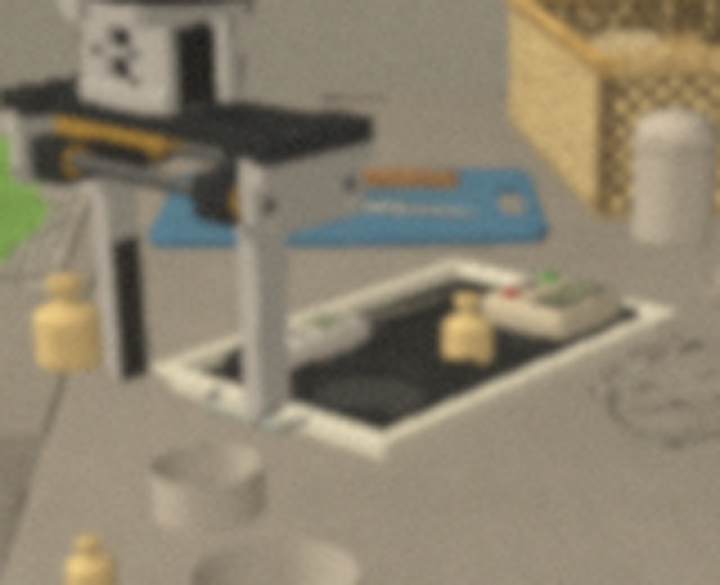

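View pics/r1t.png

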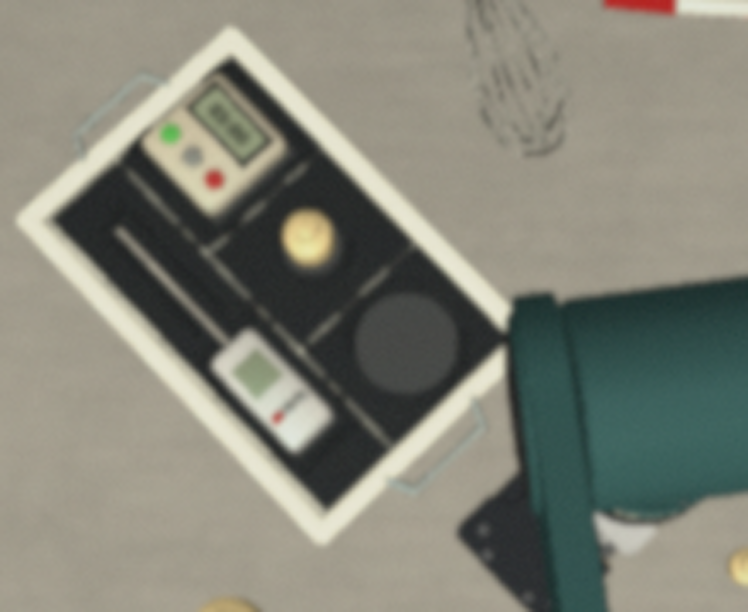

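```bash
python3 -m creep '[{"slide":[1.5,5,2],"roll":0,"grip":0.1},{"slide":[1.8,15,3],"roll":0,"grip":0.1},{"slide":[1.8,28,3],"roll":0,"grip":0.1},{"slide":[1.8,40,3],"roll":0,"grip":0.1},{"slide":[1.8,46,3],"roll":0,"grip":0.1},{"slide":[1.8,47,3],"roll":0,"grip":0.1},{"slide":[1.8,47,3],"roll":0,"grip":0.1},{"slide":[1.8,47,3],"roll":0,"grip":0.1}]'
python3 - <<'E'
from h import *
plan(.4042,.1146,.010,-45.5)
s=snapshot("side")
crop(s,160,120,270,250,4.5,"pics/r2s.png")
E
```

```text
time: 25.62
tool_pos: [0.4066, 0.1147, 0.0144]
ee_rot: [-1.57, -0.001, -0.794]
wrist_force: [0.4, -0.1, -0.7]
width: 0.0843
t 25.62 tcp [406.6 114.7  14.4] rpy [-90.   -0.  -45.5] w 84.3 F [ 0.4 -0.1 -0.7] | slide [-1.6  4.4 -1.8] roll 0.0
```

View pics/r2s.png

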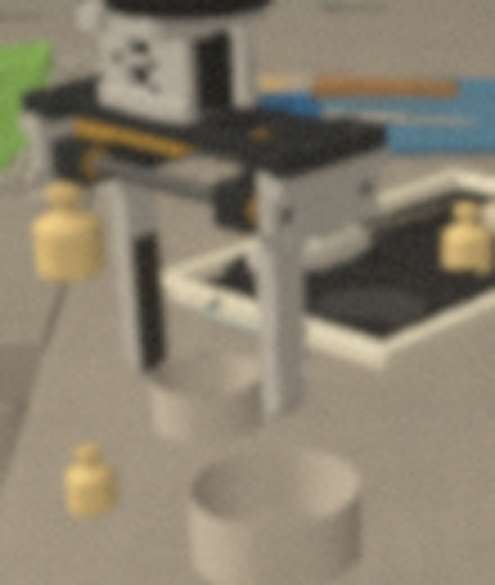

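```bash
python3 -m creep '[{"slide":[-1.6,2,-1.8],"roll":0,"grip":0.15},{"slide":[-1.6,4,-1.8],"roll":0,"grip":0.2},{"slide":[-1.6,4.4,-1.8],"roll":0,"grip":0.27},{"slide":[-1.6,4.4,-1.8],"roll":0,"grip":0.34},{"slide":[-1.6,4.4,-1.8],"roll":0,"grip":0.4},{"slide":[-1.6,4.4,-1.8],"roll":0,"grip":0.45},{"slide":[-1.6,4.4,-1.8],"roll":0,"grip":0.5},{"slide":[-1.6,4.4,-1.8],"roll":0,"grip":0.5},{"slide":[-1.6,4.4,-1.8],"roll":0,"grip":0.5}]'
python3 - <<'E'
from h import *
plan(.4042,.1146,.010,-45.5)
E
```

```text
time: 26.42
tool_pos: [0.4037, 0.1145, 0.0097]
ee_rot: [-1.571, -0.0, -0.794]
wrist_force: [0.6, 0.3, 0.4]
width: 0.0527
t 26.42 tcp [403.7 114.5   9.7] rpy [-90.   -0.  -45.5] w 52.7 F [0.6 0.3 0.4] | slide [ 0.2 -0.3  0.4] roll 0.0
```

```bash
python3 -m creep '[{"slide":[0,-4,0],"roll":0,"grip":0.55},{"slide":[0,-12,0],"roll":0,"grip":0.55},{"slide":[0,-25,0],"roll":0,"grip":0.55},{"slide":[0,-42,0],"roll":0,"grip":0.55},{"slide":[0,-60,0],"roll":0,"grip":0.55},{"slide":[0,-75,0],"roll":0,"grip":0.55},{"slide":[0,-80,0],"roll":0,"grip":0.55},{"slide":[0,-80,0],"roll":0,"grip":0.55},{"slide":[0,-80,0],"roll":0,"grip":0.55}]'
python3 - <<'E'
from h import *
plan(*S["ring"],.09,-45.5)
s=snapshot("side")
crop(s,140,80,270,230,4,"pics/r3s.png")
E
```

```text
time: 27.17
tool_pos: [0.4035, 0.1145, 0.0895]
ee_rot: [-1.571, -0.0, -0.794]
wrist_force: [-0.1, -0.4, -1.1]
width: 0.0531
t 27.17 tcp [403.5 114.5  89.5] rpy [-90.   -0.  -45.5] w 53.1 F [-0.1 -0.4 -1.1] | slide [-25.   -0.5 146.4] roll 0.0
```

View pics/r3s.png

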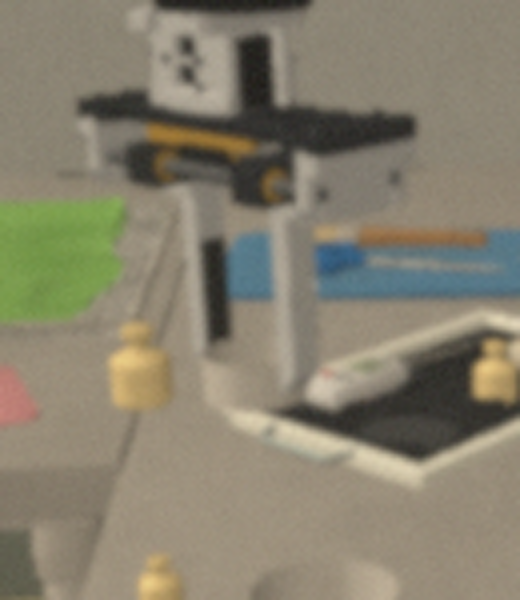

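```bash
python3 -m creep '[{"slide":[-1,0,6],"roll":0,"grip":0.55},{"slide":[-3,0,20],"roll":0,"grip":0.55},{"slide":[-7,0,42],"roll":0,"grip":0.55},{"slide":[-12,0,68],"roll":0,"grip":0.55},{"slide":[-16,0,94],"roll":0,"grip":0.55},{"slide":[-20,0,118],"roll":0,"grip":0.55},{"slide":[-23,0,136],"roll":0,"grip":0.55},{"slide":[-25,0,145],"roll":0,"grip":0.55},{"slide":[-25,0,146.4],"roll":0,"grip":0.55},{"slide":[-25,0,146.4],"roll":0,"grip":0.55},{"slide":[-25,0,146.4],"roll":0,"grip":0.55}]'
python3 - <<'E'
from h import *
plan(*S["ring"],.04,-45.5)
s=snapshot("side");t=snapshot("top")
crop(s,170,70,300,210,4.2,"pics/r4s.png");crop(t,180,150,290,250,5.5,"pics/r4t.png")
E
```

```text
time: 28.13
tool_pos: [0.4898, 0.2343, 0.089]
ee_rot: [-1.572, 0.0, -0.794]
wrist_force: [0.4, -0.7, 0.2]
width: 0.053
t 28.13 tcp [489.8 234.3  89. ] rpy [-90.1   0.  -45.5] w 53.0 F [ 0.4 -0.7  0.2] | slide [-0.1 49.   1.1] roll -0.0
```

View pics/r4s.png

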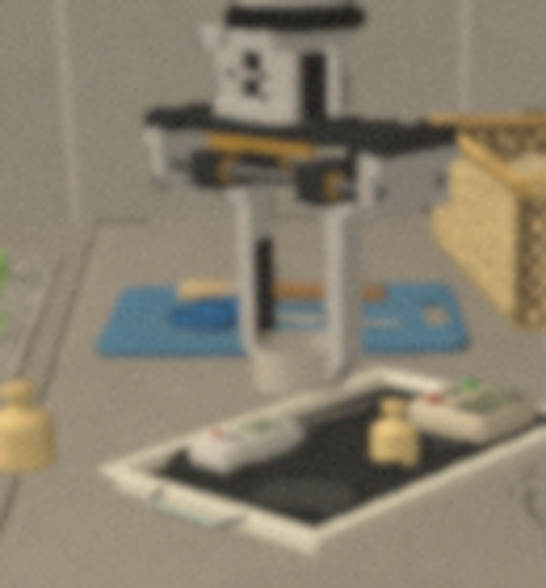

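View pics/r4t.png

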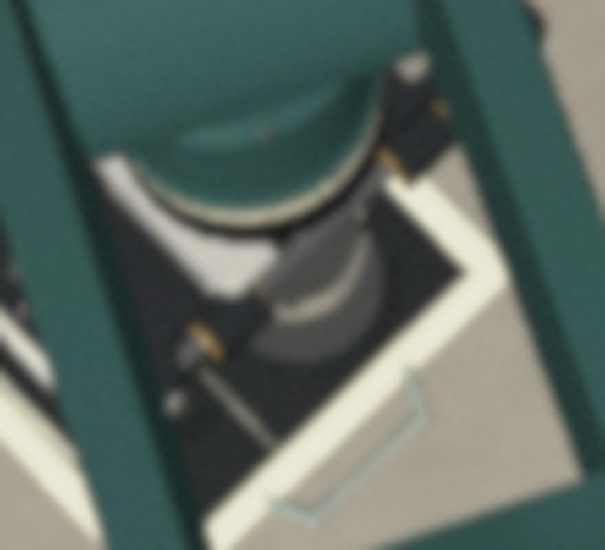

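```bash
python3 - <<'E'
from h import *
e=np.array([.713,.701,0]);n=np.array([-.701,.713,0]);T=np.array([.4898,.2343,0])
for x,y in((335,303),(325,322),(340,312)):
  for z in(.103,.079):
    p=ray("top",180+x/5.5-.4,150+y/5.5-.4,z)-T;print(x,y,z,(p@e*1000).round(1),(p@n*1000).round(1))
E
```

```text
335 303 0.103 -29.0 5.2
335 303 0.079 -25.6 3.1
325 322 0.103 -31.4 12.1
325 322 0.079 -28.0 10.2
340 312 0.103 -32.4 6.1
340 312 0.079 -29.1 4.0
```

```bash
python3 -m creep '[{"slide":[0,8,1],"roll":0,"grip":0.55},{"slide":[0,20,2.4],"roll":0,"grip":0.55},{"slide":[0,34,2.4],"roll":0,"grip":0.55},{"slide":[0,47,2.4],"roll":0,"grip":0.55},{"slide":[0,56,2.4],"roll":0,"grip":0.55},{"slide":[0,61,2.4],"roll":0,"grip":0.55},{"slide":[0,64,2.4],"roll":0,"grip":0.55},{"slide":[0,66,2.4],"roll":0,"grip":0.55},{"slide":[0,66,2.4],"roll":0,"grip":0.55},{"slide":[0,66,2.4],"roll":0,"grip":0.55}]'
python3 - <<'E'
from h import *
plan(.4915,.236,.017,-45.5)
E
```

```text
time: 29.07
tool_pos: [0.4927, 0.2368, 0.0241]
ee_rot: [-1.57, -0.001, -0.794]
wrist_force: [-0.3, 0.6, -1.7]
width: 0.0531
t 29.07 tcp [492.7 236.8  24.1] rpy [-89.9  -0.  -45.5] w 53.1 F [-0.3  0.6 -1.7] | slide [-0.2  7.1 -1.4] roll 0.0
```

```bash
python3 -m creep '[{"slide":[0,2,-1],"roll":0,"grip":0.55},{"slide":[0,4,-1.2],"roll":0,"grip":0.55},{"slide":[0,5,-1.2],"roll":0,"grip":0.55},{"slide":[0,6,-1.2],"roll":0,"grip":0.55},{"slide":[0,7,-1.2],"roll":0,"grip":0.55},{"slide":[0,7.5,-1.2],"roll":0,"grip":0.55},{"slide":[0,7.5,-1.2],"roll":0,"grip":0.55}]'
python3 - <<'E'
from h import *
plan(.4915,.236,.017,-45.5)
E
```

```text
time: 29.65
tool_pos: [0.4914, 0.2358, 0.0167]
ee_rot: [-1.571, -0.0, -0.794]
wrist_force: [-2.7, -0.9, 4.1]
width: 0.0532
t 29.65 tcp [491.4 235.8  16.7] rpy [-90.   -0.  -45.5] w 53.2 F [-2.7 -0.9  4.1] | slide [-0.  -0.3  0.2] roll 0.0
```

Contact at the expected height with 4 N. Release gently.

```bash
python3 -m creep '[{"slide":[0,-0.5,0],"roll":0,"grip":0.48},{"slide":[0,-0.7,0],"roll":0,"grip":0.45},{"slide":[0,-0.7,0],"roll":0,"grip":0.44},{"slide":[0,-0.7,0],"roll":0,"grip":0.435},{"slide":[0,-0.7,0],"roll":0,"grip":0.43},{"slide":[0,-0.7,0],"roll":0,"grip":0.41},{"slide":[0,-0.7,0],"roll":0,"grip":0.38},{"slide":[0,-0.7,0],"roll":0,"grip":0.36},{"slide":[0,-0.7,0],"roll":0,"grip":0.36},{"slide":[0,-8,0],"roll":0,"grip":0.36},{"slide":[0,-25,0],"roll":0,"grip":0.36},{"slide":[0,-50,0],"roll":0,"grip":0.36},{"slide":[0,-85,0],"roll":0,"grip":0.3},{"slide":[30,-110,0],"roll":0,"grip":0.3},{"slide":[70,-115,0],"roll":0,"grip":0.3},{"slide":[110,-115,0],"roll":0,"grip":0.3},{"slide":[150,-115,0],"roll":0,"grip":0.3},{"slide":[190,-115,0],"roll":0,"grip":0.3},{"slide":[220,-115,0],"roll":0,"grip":0.3},{"slide":[220,-115,0],"roll":0,"grip":0.3}]'
python3 - <<'E'
from h import *
plan(.4915,.236,.017,-45.5)
s=snapshot("side");t=snapshot("top");np.save("pics/te.npy",t);np.save("pics/se.npy",s)
crop(s,180,130,320,215,5.7,"pics/es.png");crop(t,115,100,275,265,3.6,"pics/et.png")
c=t[175:235,200:270].astype(float);c=np.clip((c-20)/100,0,1)*255
cv2.imwrite("pics/er.png",cv2.resize(c.astype(np.uint8)[:,:,::-1],None,fx=9,fy=9,interpolation=cv2.INTER_CUBIC))
cv2.imwrite("pics/efull.png",t[:,:,::-1])
E
```

```text
time: 31.32
tool_pos: [0.6487, 0.0737, 0.1306]
ee_rot: [-1.571, -0.003, -0.8]
wrist_force: [0.1, 0.5, 0.8]
width: 0.0656
t 31.32 tcp [648.7  73.7 130.6] rpy [-90.   -0.2 -45.8] w 65.6 F [0.1 0.5 0.8] | slide [-226.3  113.     0.4] roll -0.3
```

View pics/es.png

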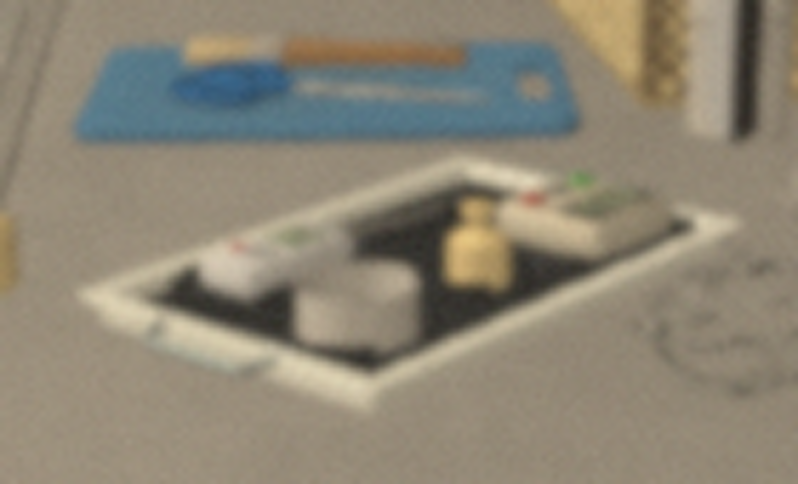

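View pics/et.png

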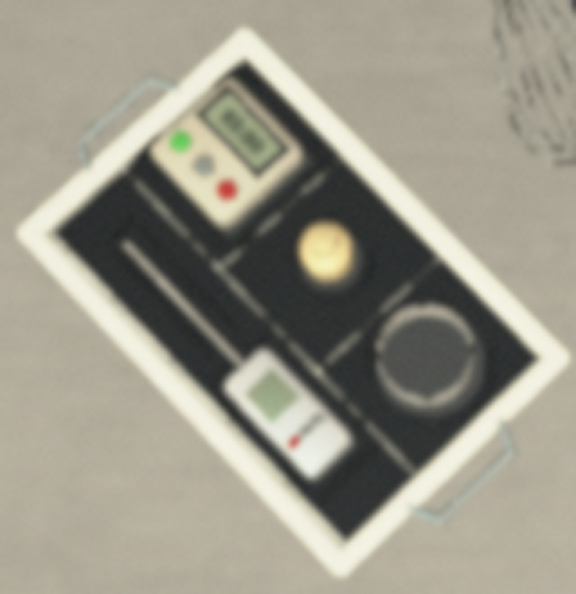

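View pics/er.png

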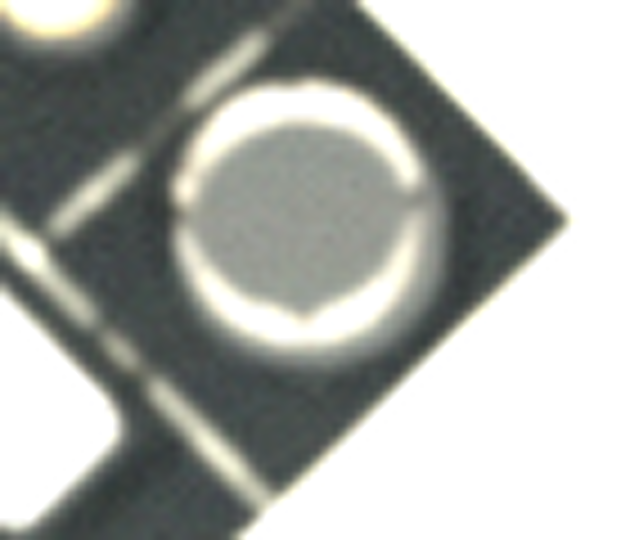

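View pics/efull.png

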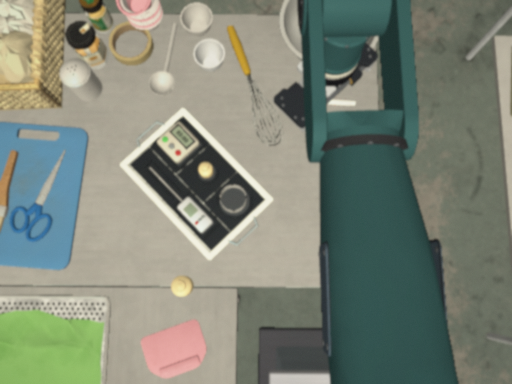

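```bash
python3 - <<'E'
from h import *
t=np.load("pics/te.npy")
e=np.array([.713,.701]);n=np.array([-.701,.713])
def rep(nm,p,s,):
    d=(p[:2]-np.array(s))*1000;print(nm,p.round(4),"off e,n",(d@e).round(1),(d@n).round(1))
rep("ring",ray("top",200+302/9-.44,175+208/9-.44,.031),S["ring"])
hs=cv2.cvtColor(t,cv2.COLOR_RGB2HSV);m=cv2.inRange(hs,(15,60,80),(32,255,255))[155:185,192:222]
k,l,st,ce=cv2.connectedComponentsWithStats(m);i=1+st[1:,4].argmax();rep("weight",ray("top",*(ce[i]+[192,155]),.027),S["weight"])
rep("timer",ray("top",115+(230+305+228+150)/4/3.6-.36,100+(75+150+230+150)/4/3.6-.36,.027),S["timer"])
E
```

```text
ring [0.4914 0.2355 0.031 ] off e,n 1.1 -0.4
weight [0.5509 0.2944 0.027 ] off e,n 0.8 0.0
timer [0.6092 0.352  0.027 ] off e,n -1.6 0.4
```

```bash
python3 - <<'E'
from h import *
s=np.load("pics/se.npy");a=np.load("pics/side0.npy")
cv2.imwrite("pics/cmp.png",cv2.resize(np.vstack([a[190:260,170:390],s[190:260,170:390]])[:,:,::-1],None,fx=3.5,fy=3.5))
E
```

```text
(no output)
```

View pics/cmp.png

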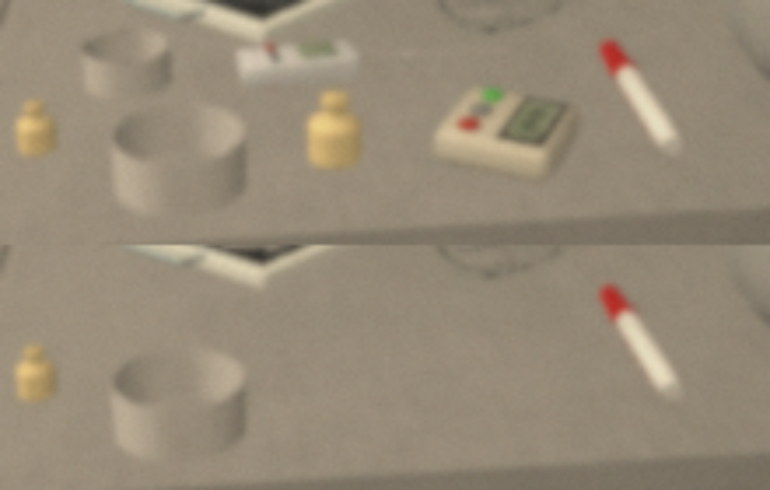

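The pen, large ring and small weight are unmoved. Handing in.

```bash
python3 -c "
from bench import ticket
print(ticket.close_job())"
```

```text
the job is handed in; nothing more can be done
None
```

I put the probe, the timer, the 28 mm check weight and the small ring into their places in the white tray, in that order. Each was lowered until it touched and then released slowly. The job was handed in at about 31 s, with the gripper clear of everything.

- **Position:** In the last pictures the ring, weight and timer were within about 2 mm of their seat centres. That is well inside the play. The probe's rod lies in the slot and its tip is within about 1 mm of where it should be.
- **Orientation:** The timer is face up and the weight stands upright.
- **Left alone:** The pen and the large ring look unmoved compared with the first side picture.
- **Disagreement on height:** All four pieces touched down about 3 mm higher than I had predicted. The two-view heights in the tray also read high, by roughly 4–6 mm. As every seat and the empty seat marks showed the same shift, I took this as the tray floor plus a camera offset, not a piece sitting badly. I had no separate check that each piece lies flat.
- **Extra force on the probe:** Because of that height difference I briefly pressed the probe down with about 21 N before releasing it, below the limits.
- **Narrow grip on the weight:** The gripper closed to 13 mm on the weight's 16 mm knob, but the weight stayed upright and did not slip.

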